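# Fit the feed roller set of the kimchi strip slicer

### The arm

A 6-joint arm with a two-finger parallel gripper is mounted at the origin on the work surface. World frame = base frame: x ahead of the robot, y to its left, z up, the work surface at z = 0. Lengths are in m, angles in rad, forces in N, time in s.
With the tool pointing down it reaches from about 0.35 to 0.775 m from the base axis. Payload 7.3 kg.
Tool frame: the origin (TCP) lies on the mounting face of the last link; the fingertips stand 178 mm ahead of it and the grasp point (between the pads) lies 159 mm ahead of it (tips_ahead is the distance from the TCP to the fingertips, in m); z points along the fingers, y is the line along which they close (so a half turn about z gives the same grasp; the last joint's range is limited). The gripper opens to 92 mm and grips with 3 to 60 N. Pads are 19 mm wide; open, the fingers measure 130 mm over their backs; the gripper's body (75 mm by 190 mm) begins 47 mm behind the grasp point.
Start: joints at [1.04, 0.342, 1.524, -0, 1.275, -0.146], TCP at [0.197, 0.487, 0.405] pointing down, gripper open.
Joint ranges: [-2.53, 2.53], [-0.77, 2.02], [0.04, 2.7], [-1, 4.14], [0.28, 2.66], [-3.11, 3.11]. Speed limits (rad/s): [2.57, 2.57, 3.14, 3.14, 3.14, 3.14].

### API

Orientations are given as a rotation vector (axis times angle).
In Python, from plant import * gives the robot as it stands.
- The arm moves only by the shell command python3 -m jog 'ROWS' [OPENING] [FORCE]. ROWS is JSON, a list of rows, each a list of 6 numbers: the shift along the tool's x, y, z in mm, then the turn, a rotation vector about the tool's x, y, z in degrees. A call has 1 to 12 rows; each row is the pose to reach, as a shift and turn from the pose commanded when the call began, along the tool's axes at that moment; what a row does not reach only later rows make up. A row lasts 1/8 s, in which the tool goes at most 62.5 mm and 10.7 degrees, less where a joint would pass 70% of its speed; a pose out of reach is approached as far as the arm can. A call with a gripper value outside its range is refused whole. OPENING is the finger opening in mm, from 0 to 91.8, set as the call begins (- or left out, the last holds). The fingers move at their own pace and stop on an object; FORCE is the grip in N (left out, the last holds). Time passes only in rows, so rows that repeat a pose let the fingers close. It gives the time, the measured TCP pose, the force, the opening and the grip force at its end, in the units of the state.
- state(): the state, without advancing time (a new reading comes with each control period).
- read_camera(name): name is "scene" or "top" or "wrist"; returns a dict with "image" (420x560x3 uint8, blue, green, red), "intrinsics" (3x3 intrinsics, pixels), "rvec" (rotation vector, rad) and "tvec" (3), from world to camera coordinates, as OpenCV has them; the wrist camera has in their place "T_tool_cam" (4x4, takes a point from camera to tool coordinates, whose origin is the TCP and whose axes are the flange's). Camera axes: x right, y down, z forward; pixel columns grow to the right and rows downward; lengths in m; the calibration is good to about 2 mm. The wrist camera is an equidistant fisheye: a pixel r from the principal point sees the ray r / f radians off the axis. A picture is of the moment at which its call begins: read the wrist's pose just before it. There is no depth.
- sign_off(): hands the job in; it is judged then, once.
The state is a dict: "t": time; "qpos": joint angles; "joint_velocities": joint speeds; "joint_torque": joint torques, N m; "ee_pos": TCP position; "orientation": TCP orientation; "force": force on the tool from outside, world axes, zero at the start; "ft_torque": the same for the moment, N m; "gripper_width": opening from 0.0 (shut) to 1.0 (fully open); "grip_force": force on a finger pad.
Only numpy, scipy, OpenCV 4.12 (cv2) and the standard library are available. Lean on these libraries where they do the work, as an engineer would, in place of code of your own. Each camera call takes 0.05 s, during which the arm holds its last target. There are 200 camera calls.

### The job

Set up the strip slicer for the next batch: throw the toggle clamp back, lift the guard off and stand it on the draining mat, then thread the rollers that are in the cradle onto the shaft in the order red, yellow, green, blue (widest first; some may be missing) and close the stack with the square lock block, everything pushed up tight against the shoulder with no gaps. Then put the guard back flat on its seat and swing the clamp over centre onto it until it is home; leave the salt jar, cup and bowl standing where they are.

Things in the scene. Friction and masses are not known exactly. Their poses are not given: they have to be found in the camera images.
- slicer: bench strip slicer, fixed: grey gearbox (130 x 132 mm, 122 mm high, from local y +0.040 on) on a 12 mm steel bed 136 mm wide. Origin on the table under the shaft's shoulder. The shaft points along local -y; z up, x across. The dark cutter comb under the shaft is 33 mm high.
- shoulder (a point): centre of the face that the first roller bears on: the end of the 40 mm thick, 40 mm long bearing nose carrying the shaft, 75 mm above the table. Axes as the slicer's: the shaft runs from here 165 mm along local -y (all 4 rollers and the block take 154 mm).
- shaft_tip (a point): rounded free end of the horizontal steel shaft, 14 mm in diameter, 75 mm above the table. A part with its 21 mm bore has 3.5 mm of play all round and hangs that much low when let go; it slides along easily.
- guard: loose sheet-metal guard hood, 98 (local x) x 213 (local y) mm, 110 mm high, open underneath and at its +y end (to the gearbox), 0.5 kg. Origin: centre of its underside. Blue bar handle on top, 14 x 14 mm in section, 110 mm long along y, its centre line 140 mm above the origin, 23 mm free below it. Yellow stripe on the -x wall. Starts seated under the clamp.
- guard_seat (a point): where the guard's origin belongs when seated, axes as the slicer's: on the bed, 12 mm above the table. Sloped lips 14 mm high guide it at both sides and at the shaft end, 3 to 4 mm off its walls at the bottom and 10 mm at their tops; the gearbox is 4 mm off its open end.
- clamp_handle (a joint): toggle clamp on the gearbox: angle of its upright red handle. 0 = upright, closed over centre, arm bearing on the guard; 1.05 = thrown fully back (towards slicer +y), arm standing up clear. Dead centre lies near 0.08 rad: pushed past it, it stays home; on the other side friction (0.05 N m) holds it or its light spring drifts it back; it takes up to 0.4 N m to swing.
- handle_pivot (a point): pivot of the clamp handle, 137 mm above the table over the gearbox; its pin lies along slicer x. The handle is 92 mm long from here: a 14 x 7 mm strip for 27 mm, then a red grip 16 mm in diameter.
- handle_tip (a point): end of the red handle, 92 mm from its pivot.
- clamp_arm: steel arm of the clamp, 16 mm wide. Origin at its pivot, 47 mm from the handle's pivot towards the shaft, same height. Closed, it reaches 72 mm along slicer -y, a springy rubber foot 62 mm out pressing on the guard's top near the gearbox; handle back, it stands up (about 1.3 rad).
- roller_red: red nylon feed roller: cylinder 64 mm in diameter, 32 mm wide (2 grooves around it, lands at full diameter), 21 mm through bore, 106 g. Origin at its centre; local y is the bore axis (horizontal at the start), ends alike. Stands on its rim in the cradle; may be absent.
- roller_yellow: yellow nylon feed roller: cylinder 64 mm in diameter, 28 mm wide (3 grooves around it, lands at full diameter), 21 mm through bore, 92 g. Origin at its centre; local y is the bore axis (horizontal at the start), ends alike. Stands on its rim in the cradle; may be absent.
- roller_green: green nylon feed roller: cylinder 64 mm in diameter, 24 mm wide (4 grooves around it, lands at full diameter), 21 mm through bore, 79 g. Origin at its centre; local y is the bore axis (horizontal at the start), ends alike. Stands on its rim in the cradle; may be absent.
- roller_blue: blue nylon feed roller: cylinder 64 mm in diameter, 20 mm wide (5 grooves around it, lands at full diameter), 21 mm through bore, 66 g. Origin at its centre; local y is the bore axis (horizontal at the start), ends alike. Stands on its rim in the cradle; may be absent.
- lock_block: black square lock block with orange marks, the shaft's end cap: 42 x 42 mm, 50 mm long, with a 21.5 mm square through hole along its local y, 110 g. Origin at its centre; lies on one of its four sides on the table, hole horizontal, origin 21 mm up. Either end may go first.
- mat: dark ribbed draining mat, 140 mm (local x) by 260 mm (local y), 3 mm thick, fixed to the table, where the guard stands while it is off. Origin at the centre of its underside.
- cradle: white roller cradle, fixed, 86 mm (local x) by 230 mm (local y): two rails along y, 22 mm high, inner edges 38 mm apart, on which the rollers stand in a row, 50 mm apart in random order, axes along local y, centres 48 mm above the table; end walls 36 mm high. Origin: centre of its underside.
- salt_jar: white salt jar, 64 mm in diameter, 85 mm high; a bystander. Origin at the centre of its underside (as for the next two).
- measure_cup: steel cup, 72 mm in diameter, 70 mm high; a bystander.
- pepper_bowl: slate-coloured bowl of red chillies, 116 mm in diameter, 50 mm high; a bystander.
Things that resemble listed ones, but are neither listed nor needed, are in the scene too. Of the things shaped like the roller_blue, the blue one is meant.

How it is judged:
By the outcome, as a careful person would: the job done as asked, in the order asked, and still so for the second after the job is handed in, with the robot touching nothing.
Of roller_red, roller_yellow, roller_green, roller_blue only 2 to 4 are there at a start; the rules pass over those that are not, and their reading is None.
At some moment in a run one of guard, lock_block may be knocked a few centimetres aside while the robot is not near it.
It also fails if it takes over 210 s, if anything falls off the work surface, if the arm or the gripper's body presses on something with over 40 N, if the wrist force passes 120 N, or if a joint passes its speed limit or range.

## Working session

There is one attempt and no reset: what is moved stays moved. The work goes in short steps, Python scripts to look and compute and a shell command to move; the robot and the scene stay as the last step left them, time stands still between calls to the robot, and variables do not carry over. Pictures are saved under pics/ and viewed, at most 14 in all, crops included, and the job is handed in when it is done.

```bash
ls; mkdir -p pics; python3 - <<'E'
from plant import *
import cv2,numpy as np
s=state();print({k:np.round(v,3) for k,v in s.items()})
for n in ["scene","top"]:
    c=read_camera(n);cv2.imwrite(f"pics/{n}0.png",c["image"]);print(n,c["intrinsics"],c["rvec"],c["tvec"])
c=read_camera("wrist");cv2.imwrite("pics/wrist0.png",c["image"]);print(c["intrinsics"],c["T_tool_cam"])
E
```

```text
pics
{'t': np.float64(0.0), 'qpos': array([ 1.04 ,  0.343,  1.525, -0.   ,  1.275, -0.146]), 'joint_velocities': array([ 0.001, -0.   ,  0.   , -0.   , -0.001, -0.001]), 'joint_torque': array([-3.0000e-03, -4.3125e+01, -2.4422e+01,  7.2000e-02,  5.6000e-02,
       -0.0000e+00]), 'ee_pos': array([0.197, 0.487, 0.404]), 'orientation': array([-6.010e-01, -3.083e+00,  2.000e-03]), 'force': array([ 0.595,  0.091, -0.452]), 'ft_torque': array([-0.006, -0.039, -0.014]), 'grip_force': np.float64(0.0), 'gripper_width': np.float64(1.001)}
scene [[460.98265449   0.         280.94990882]
 [  0.         460.98265449 211.09321528]
 [  0.           0.           1.        ]] [ 1.14817825  2.56660196 -0.7642781 ] [ 0.39432286 -0.16071095  1.41330218]
top [[390.47492332   0.         278.42979429]
 [  0.         390.47492332 215.76244261]
 [  0.           0.           1.        ]] [ 2.16109181 -2.15854529  0.10123262] [-0.07308844  0.49876034  1.22696953]
[[325.1922621    0.         278.42033349]
 [  0.         325.1922621  207.15087403]
 [  0.           0.           1.        ]] [[-3.29407101e-04 -9.57995892e-01 -2.86781734e-01  7.85390916e-02]
 [ 9.99999876e-01 -4.22805234e-04  2.63749773e-04  7.33897996e-04]
 [-3.73924018e-04 -2.86781612e-01  9.57995912e-01  1.99708935e-02]
 [ 0.00000000e+00  0.00000000e+00  0.00000000e+00  1.00000000e+00]]
```

View pics/top0.png

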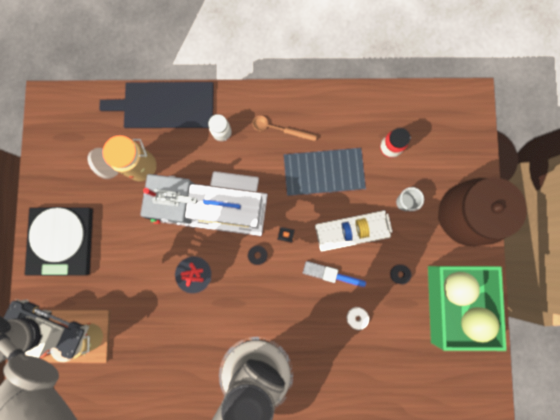

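View pics/scene0.png

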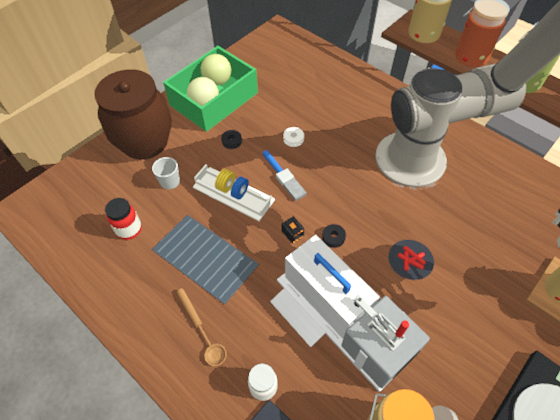

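```bash
cat > h.py <<'E'
from plant import *
import cv2,numpy as np
from scipy.spatial.transform import Rotation as R
def ray(c,px,s=None):
    """origin, dirs (N,3) in world"""
    px=np.atleast_2d(np.array(px,float));K=c["intrinsics"]
    d=(px-[K[0,2],K[1,2]])/K[0,0]
    if "rvec" in c:
        Rm=cv2.Rodrigues(np.array(c["rvec"],float))[0];t=np.array(c["tvec"],float).ravel()
        return -Rm.T@t,np.c_[d,np.ones(len(d))]@Rm
    th=np.linalg.norm(d,axis=1,keepdims=True)+1e-12
    v=np.c_[d/th*np.sin(th),np.cos(th)]
    M=Tt(s)@np.array(c["T_tool_cam"]);return M[:3,3],v@M[:3,:3].T
def Tt(s):
    T=np.eye(4);T[:3,:3]=R.from_rotvec(s["orientation"]).as_matrix();T[:3,3]=s["ee_pos"];return T
def onz(c,px,z,s=None):
    o,d=ray(c,px,s);return o+d*((z-o[2])/d[:,2])[:,None]
def two(r1,r2):
    """closest point of two rays"""
    (o1,d1),(o2,d2)=r1,r2;d1=d1[0]/np.linalg.norm(d1[0]);d2=d2[0]/np.linalg.norm(d2[0])
    A=np.c_[d1,-d2];t=np.linalg.lstsq(A,o2-o1,rcond=None)[0];a=o1+t[0]*d1;b=o2+t[1]*d2
    return (a+b)/2,np.linalg.norm(a-b)
def proj(c,P,s=None):
    P=np.atleast_2d(P)
    if "rvec" in c: return cv2.projectPoints(P.astype(float),np.array(c["rvec"],float),np.array(c["tvec"],float),c["intrinsics"],None)[0][:,0]
    M=np.linalg.inv(Tt(s)@np.array(c["T_tool_cam"]));v=P@M[:3,:3].T+M[:3,3]
    r=np.linalg.norm(v[:,:2],axis=1,keepdims=True);th=np.arctan2(r,v[:,2:]);K=c["intrinsics"]
    return v[:,:2]/r*th*K[0,0]+[K[0,2],K[1,2]]
def mask(im,lo,hi):
    return cv2.inRange(cv2.cvtColor(im,cv2.COLOR_BGR2HSV),np.array(lo),np.array(hi))
def blobs(m,mn=15):
    n,l,st,ce=cv2.connectedComponentsWithStats(m);return [(st[i,4],np.round(ce[i],1),cv2.minAreaRect(np.argwhere(l==i)[:,::-1].astype(np.float32))) for i in range(1,n) if st[i,4]>=mn]
def rows_to(s,pos,rot):
    """shift mm in tool axes and turn deg from state s pose to pos, rot"""
    T=Tt(s);return np.round(T[:3,:3].T@(np.array(pos)-T[:3,3])*1000,1),np.round(np.degrees((R.from_matrix(T[:3,:3]).inv()*rot).as_rotvec()),1)
def down(yaw):
    """tool pointing down, finger line (tool y) at yaw from world x"""
    c,s=np.cos(yaw),np.sin(yaw);y=np.array([c,s,0]);z=np.array([0,0,-1.]);return R.from_matrix(np.c_[np.cross(y,z),y,z])
E
python3 - <<'E'
from h import *
t=cv2.imread('pics/top0.png');s=cv2.imread('pics/scene0.png')
a=cv2.resize(t[150:270,130:410],None,fx=2.8,fy=2.8,interpolation=cv2.INTER_CUBIC)
b=cv2.resize(s[225:395,255:455],None,fx=1.5,fy=1.5,interpolation=cv2.INTER_CUBIC)
d=cv2.resize(s[150:320,130:350],None,fx=1.5,fy=1.5,interpolation=cv2.INTER_CUBIC)
o=np.zeros((600,800,3),np.uint8);o[:a.shape[0],:a.shape[1]]=a[:, :800];y=340
o[y:y+b.shape[0],:b.shape[1]]=b;o[y:y+d.shape[0],320:320+d.shape[1]]=d[:]
cv2.imwrite('pics/comp.png',o)
for n,im in(('top',t),('scene',s)):
    c=read_camera(n)
    for k,lo,hi in(('blue',(100,150,60),(125,255,255)),('yel',(20,150,80),(32,255,255)),('red',(0,180,80),(6,255,255)),('orange',(7,180,120),(18,255,255))):
        for z in blobs(mask(im,lo,hi)): print(n,k,z[0],z[1],np.round(z[2][1]),np.round(z[2][2]))
E
```

```text
top blue 70 [221.3 203.7] [35.  2.] 7.0
top blue 75 [347.1 230.9] [16.  5.] 77.0
top blue 112 [350.4 279.7] [28.  4.] 16.0
top yel 121 [362.8 227.9] [16.  8.] 76.0
top red 16 [196.1 272.2] [9. 3.] 56.0
scene blue 19 [435.6  66.6] [8. 2.] 9.0
scene blue 140 [271.8 161. ] [25.  6.] 51.0
scene blue 208 [238.5 187.1] [13. 21.] 27.0
scene blue 275 [332.6 271.7] [48.  8.] 45.0
scene yel 281 [224.  179.4] [17. 21.] 27.0
scene red 22 [464.9  58.9] [4. 4.] 90.0
scene red 235 [123.6 219.8] [16. 27.] 64.0
scene red 43 [131.2 235.5] [ 7. 25.] 63.0
scene red 296 [411.5 258.6] [23. 25.] 83.0
scene red 103 [401.9 328.4] [ 7. 17.] 32.0
scene orange 31 [499.8  28.7] [ 4. 17.] 23.0
scene orange 15 [481.5  49. ] [10.  3.] 16.0
scene orange 19 [292.5 225.4] [4. 4.] 45.0
```

View pics/comp.png

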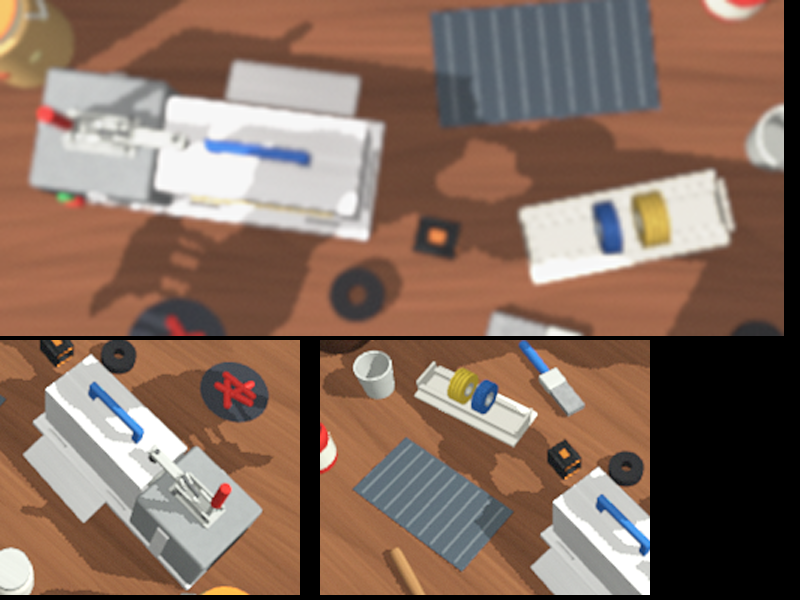

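```bash
python3 - <<'E'
from h import *
c=read_camera('top');sc=read_camera('scene')
P=lambda x,y:(x/2.8+130,y/2.8+150)
def pr(n,pts,z):
    print(n,np.round(onz(c,[P(*p) for p in pts],z),3)[:,:2].tolist())
pr('handle ends',[(207,145),(310,160)],.159)
pr('guard top',[(168,97),(370,120),(355,213),(158,190)],.122)
pr('gearbox top',[(48,70),(172,82),(155,203),(32,188)],.122)
pr('mat',[(432,15),(648,0),(660,105),(440,125)],.003)
pr('cradle',[(520,208),(715,172),(733,243),(530,283)],.022)
pr('blue',[(595,205),(612,200),(622,248),(605,255)],.07)
pr('yel',[(635,198),(662,192),(667,238),(645,245)],.07)
pr('block',[(420,215),(460,222),(453,258),(413,250)],.042)
pr('red tip',[(43,113)],.229)
pr('bowl',[(178,330)],.05)
im=c['image'];sm=sc['image']
# triangulate red handle blob ends
m=mask(sm,(0,150,60),(8,255,255))
for b in blobs(m,60): print('scene red',b[1],np.round(cv2.boxPoints(b[2]),1).tolist())
for b in blobs(mask(im,(0,120,60),(8,255,255)),8): print('top red',b[0],b[1],np.round(cv2.boxPoints(b[2]),1).tolist()) if b[1][0]<200 else 0
for nm,cc in(('top',c),('scene',sc)):
  for b in blobs(mask(cc['image'],(100,100,40),(130,255,255)),40): print(nm,b[0],b[1],np.round(cv2.boxPoints(b[2]),1).tolist())
E
```

```text
handle ends [[0.525, 0.141], [0.509, 0.034]]
guard top [[0.582, 0.191], [0.557, -0.025], [0.458, -0.01], [0.482, 0.2]]
gearbox top [[0.612, 0.322], [0.599, 0.188], [0.468, 0.202], [0.484, 0.334]]
mat [[0.703, -0.091], [0.721, -0.347], [0.595, -0.359], [0.571, -0.101]]
cradle [[0.472, -0.192], [0.513, -0.416], [0.432, -0.434], [0.386, -0.203]]
blue [[0.471, -0.271], [0.477, -0.29], [0.424, -0.3], [0.416, -0.281]]
yel [[0.479, -0.315], [0.486, -0.345], [0.435, -0.349], [0.427, -0.325]]
block [[0.462, -0.078], [0.454, -0.123], [0.414, -0.115], [0.423, -0.07]]
red tip [[0.546, 0.287]]
bowl [[0.333, 0.191]]
scene red [476.4  43.1] [[452.3999938964844, 59.400001525878906], [468.8999938964844, 14.0], [502.6000061035156, 26.200000762939453], [486.1000061035156, 71.69999694824219]]
scene red [123.2 219.4] [[105.30000305175781, 216.3000030517578], [131.8000030517578, 204.1999969482422], [139.1999969482422, 220.39999389648438], [112.69999694824219, 232.5]]
scene red [131.4 235.4] [[117.0, 236.0], [141.0, 225.0], [144.60000610351562, 232.8000030517578], [120.5999984741211, 243.8000030517578]]
sc
[... 1153 characters left out ...]
998779296875, 223.3000030517578], [348.79998779296875, 222.10000610351562], [351.79998779296875, 238.6999969482422], [345.29998779296875, 239.8000030517578]]
top 161 [350.7 279.8] [[336.0, 278.6000061035156], [337.5, 273.20001220703125], [365.5, 281.20001220703125], [364.0, 286.6000061035156]]
scene 147 [271.8 160.9] [[261.70001220703125, 152.89999389648438], [266.29998779296875, 149.10000610351562], [282.20001220703125, 169.0], [277.6000061035156, 172.6999969482422]]
scene 228 [238.6 187.3] [[228.60000610351562, 193.8000030517578], [238.0, 175.0], [250.0, 181.0], [240.60000610351562, 199.8000030517578]]
scene 309 [332.2 271.5] [[311.5, 258.5], [317.5, 252.5], [352.0, 287.0], [346.0, 293.0]]
```

```bash
python3 - <<'E'
from h import *
s=state()
print(rows_to(s,[0.535,0.23,0.44],down(np.radians(-7))))
E
```

```text
(array([-409.6, -111. ,  -35.4]), array([-0.,  0., 75.]))
```

```bash
python3 -m jog '[[-51,-14,-35,0,0,9],[-102,-28,-35,0,0,18],[-153,-42,-35,0,0,28],[-205,-56,-35,0,0,37],[-256,-70,-35,0,0,47],[-307,-83,-35,0,0,56],[-358,-97,-35,0,0,66],[-410,-111,-35,0,0,75],[-410,-111,-35,0,0,75],[-410,-111,-35,0,0,75]]' 60; python3 - <<'E'
from h import *
s=state();c=read_camera('wrist');cv2.imwrite('pics/w1.png',c['image']);np.save('s1.npy',s,allow_pickle=True)
E
```

```text
t: 1.6
ee_pos: [0.5351, 0.2299, 0.4394]
orientation: [-2.352, -2.081, 0.001]
force: [-0.7, -0.1, 0.2]
gripper_width: 0.656
grip_force: 0.0
```

View pics/w1.png

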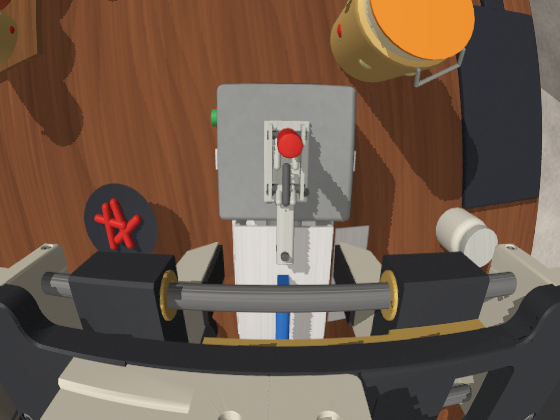

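```bash
python3 - <<'E'
from h import *
s=np.load('s1.npy',allow_pickle=True).item();c=read_camera('wrist');im=cv2.imread('pics/w1.png')
for b in blobs(mask(im,(0,180,80),(6,255,255)),100): print(b[0],b[1],b[2])
g=onz(c,[(218,86),(355,86),(354,220),(219,220)],.122,s);print('gear',np.round(g,4))
ctr=g.mean(0);e=g[0]-g[3]+g[1]-g[2];print(ctr,np.degrees(np.arctan2(-e[0],e[1])))
gl=onz(c,[(234,221),(332,222),(329,340),(237,340)],.122,s);print('guard',np.round(gl,4))
print('tip',onz(c,[(290,143)],.229,s))
h=onz(c,[(277.5,275),(289,275),(277,338),(289,338)],.159,s);print('handle',np.round(h,4))
E
```

```text
569 [289.  143.3] ((288.5000305175781, 143.50001525878906), (28.284271240234375, 24.041629791259766), 45.0)
1122 [117.  224.4] ((116.88407897949219, 226.35414123535156), (48.89739227294922, 42.758453369140625), 34.82448959350586)
gear [[0.4925 0.3403 0.122 ]
 [0.6164 0.3258 0.122 ]
 [0.6051 0.1976 0.122 ]
 [0.4736 0.2139 0.122 ]]
[0.5468875  0.26942912 0.122     ] -6.757480051886282
guard [[0.4882 0.2112 0.122 ]
 [0.583  0.1984 0.122 ]
 [0.5719 0.0512 0.122 ]
 [0.465  0.0649 0.122 ]]
tip [[0.5482788  0.28951045 0.229     ]]
handle [[0.5255 0.1673 0.159 ]
 [0.5359 0.166  0.159 ]
 [0.5159 0.0937 0.159 ]
 [0.5279 0.0922 0.159 ]]
```

```bash
python3 -m jog '[[30,3,0,0,0,0],[60,5,0,0,0,0],[60,5,30,0,0,0],[60,5,63,0,0,0],[60,5,63,0,0,0],[60,5,63,0,0,0]]' 60 && python3 -m jog '[[0,0,0,0,0,0],[0,0,0,0,0,0],[0,0,0,0,0,0],[0,0,0,0,0,0],[0,0,0,0,0,0],[0,0,0,0,0,0]]' 8 8; python3 - <<'E'
from h import *
c=read_camera('scene');cv2.imwrite('pics/s2.png',cv2.resize(c['image'][180:400,250:470],(600,600)))
E
```

```text
t: 2.45
ee_pos: [0.5475, 0.2894, 0.3784]
orientation: [2.352, 2.082, 0.003]
force: [-0.1, 0.3, -0.2]
gripper_width: 0.655
grip_force: 0.0
t: 3.2
ee_pos: [0.5484, 0.2886, 0.3768]
orientation: [2.353, 2.079, 0.003]
force: [4.3, 0.3, -1.9]
gripper_width: 0.173
grip_force: 8.0
```

View pics/s2.png

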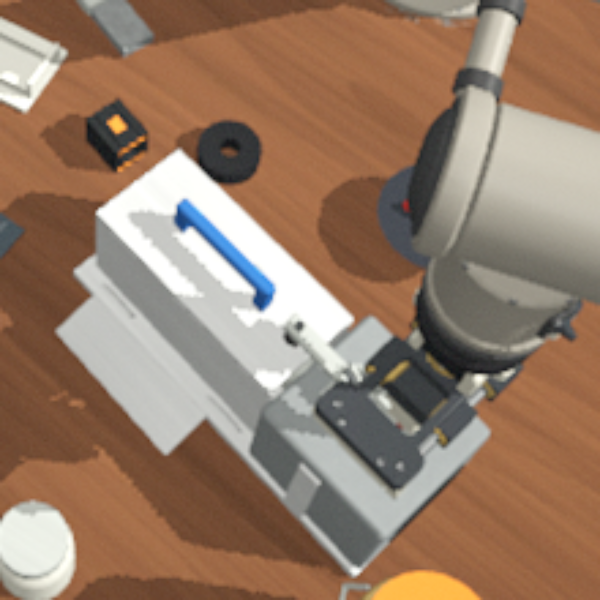

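```bash
python3 -m jog '[[5,0,0.2,0,0,0],[10,0,0.7,0,0,0],[21,0,3,0,0,0],[31,0,6,0,0,0],[40,0,11,0,0,0],[50,0,17,0,0,0],[57,0,24,0,0,0],[64,0,32,0,0,0],[70,0,41,0,0,0],[70,0,41,0,0,0],[70,0,41,0,0,0]]' 8 15; python3 -m jog '[[0,0,0,0,0,0],[0,0,0,0,0,0],[0,0,-20,0,0,0],[0,0,-70,0,0,0],[-60,0,-100,0,0,0],[-120,0,-100,0,0,0],[-120,0,-100,0,0,0]]' 60;python3 - <<'E'
from h import *
s=state();c=read_camera('wrist');cv2.imwrite('pics/w3.png',c['image']);np.save('s3.npy',s,allow_pickle=True)
E
```

```text
t: 4.62
ee_pos: [0.5574, 0.3587, 0.3371]
orientation: [2.353, 2.08, 0.009]
force: [6.5, 2.7, 1.1]
gripper_width: 0.168
grip_force: 15.0
t: 5.5
ee_pos: [0.541, 0.2359, 0.4364]
orientation: [2.358, 2.076, -0.002]
force: [-0.0, 0.3, -1.0]
gripper_width: 0.652
grip_force: 0.0
```

View pics/w3.png

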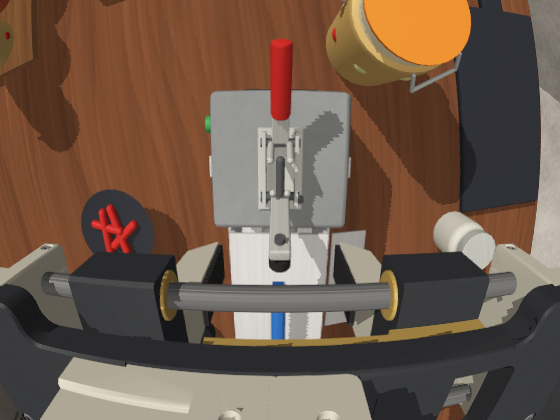

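```bash
python3 -m jog '[[-50,0,0,0,0,0],[-100,-1,0,0,0,0],[-149,-1,0,0,0,0],[-149,-1,50,0,0,0],[-149,-1,100,0,0,0],[-149,-1,125,0,0,0],[-149,-1,125,0,0,0],[-149,-1,125,0,0,0]]' 60; python3 -m jog '[[0,0,0,0,0,0],[0,0,0,0,0,0],[0,0,0,0,0,0],[0,0,0,0,0,0],[0,0,0,0,0,0],[0,0,0,0,0,0]]' 5 40; python3 -m jog '[[0,0,-5,0,0,0],[0,0,-10,0,0,0],[0,0,-20,0,0,0],[0,0,-20,0,0,0]]'; python3 - <<'E'
from h import *
c=read_camera('scene');cv2.imwrite('pics/s4.png',cv2.resize(c['image'][180:400,200:470],(736,600)))
E
```

```text
t: 6.55
ee_pos: [0.5229, 0.0921, 0.3116]
orientation: [2.352, 2.081, 0.002]
force: [0.5, -0.6, 0.3]
gripper_width: 0.649
grip_force: 0.0
t: 7.3
ee_pos: [0.5222, 0.0914, 0.3106]
orientation: [-2.353, -2.081, 0.001]
force: [-1.5, 0.0, 0.7]
gripper_width: 0.149
grip_force: 40.0
t: 7.8
ee_pos: [0.5226, 0.0915, 0.3318]
orientation: [2.353, 2.08, 0.003]
force: [-0.8, -0.8, -4.4]
gripper_width: 0.15
grip_force: 40.0
```

View pics/s4.png

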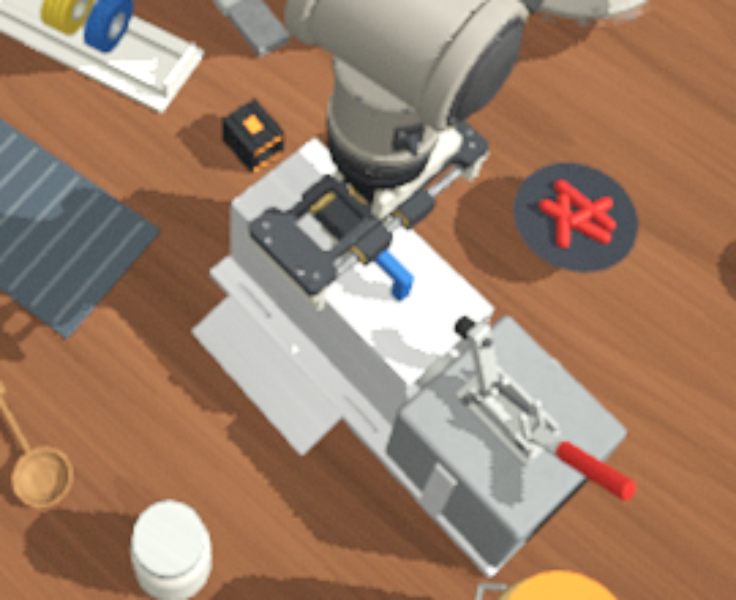

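```bash
python3 -m jog '[[0,0,-50,0,0,0],[0,0,-100,0,0,0],[-48,27,-100,0,0,-2],[-98,54,-100,0,0,-4],[-147,81,-100,0,0,-6],[-196,108,-100,0,0,-8],[-245,135,-100,0,0,-10],[-294,162,-100,0,0,-11],[-294,162,-60,0,0,-11],[-294,162,-10,0,0,-11],[-294,162,15,0,0,-11],[-294,162,22,0,0,-11]]';python3 -m jog '[[0,0,0,0,0,0],[0,0,3,0,0,0],[0,0,5,0,0,0],[0,0,6,0,0,0],[0,0,7,0,0,0],[0,0,7,0,0,0]]'
```

```text
t: 9.35
ee_pos: [0.6466, -0.2201, 0.3059]
orientation: [-2.14, -2.293, 0.002]
force: [-0.7, -0.0, -3.8]
gripper_width: 0.152
grip_force: 40.0
t: 10.1
ee_pos: [0.6471, -0.22, 0.3023]
orientation: [2.143, 2.297, 0.001]
force: [-1.1, 2.1, 0.1]
gripper_width: 0.147
grip_force: 40.0
```

```bash
python3 -m jog '[[0,0,0,0,0,0],[0,0,0,0,0,0],[0,0,0,0,0,0],[0,0,-40,0,0,0],[0,0,-100,0,0,0],[-20,-40,-120,0,0,1],[-60,-80,-140,0,0,2],[-100,-120,-158,0,0,3],[-140,-160,-158,0,0,4],[-185,-200,-158,0,0,4],[-185,-220,-158,0,0,4],[-185,-220,-158,0,0,4]]' 60;python3 - <<'E'
from h import *
s=state();c=read_camera('wrist');cv2.imwrite('pics/w5.png',c['image']);np.save('s5.npy',s,allow_pickle=True)
c=read_camera('top');cv2.imwrite('pics/t5.png',c['image'])
E
```

```text
t: 11.6
ee_pos: [0.4391, -0.4208, 0.4601]
orientation: [2.225, 2.217, 0.0]
force: [1.4, -0.2, 1.1]
gripper_width: 0.653
grip_force: 0.0
```

View pics/w5.png

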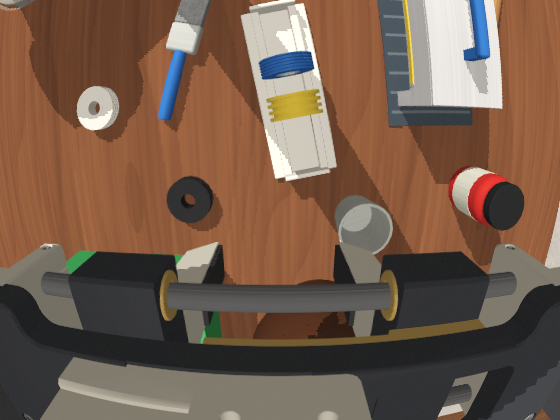

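```bash
python3 - <<'E'
from h import *
s=np.load('s5.npy',allow_pickle=True).item();c=read_camera('wrist');im=cv2.imread('pics/w5.png')
for k,lo,hi in(('blue',(100,130,40),(130,255,255)),('yel',(20,130,80),(32,255,255))):
    for b in blobs(mask(im,lo,hi),150): print(k,b[0],b[1],np.round(onz(c,[b[1]],.068,s)[0],4),np.round(onz(c,cv2.boxPoints(b[2]),.068,s)[:,:2],3).tolist())
print(np.round(onz(c,[(243,15),(277,178),(335,165),(305,5)],.03,s),3))
t=read_camera('top')
for k,lo,hi in(('blue',(100,100,40),(130,255,255)),('yel',(20,130,60),(32,255,255))):
    for b in blobs(mask(t['image'],lo,hi),60): print('top',k,b[0],b[1],np.round(onz(t,[b[1]],.068)[0],4))
E
```

```text
blue 958 [478.3  32.5] [ 0.6969 -0.2197  0.068 ] [[0.677, -0.178], [0.72, -0.167], [0.714, -0.255], [0.672, -0.262]]
blue 926 [171.5  85.1] [ 0.3149 -0.305   0.068 ] [[0.295, -0.342], [0.317, -0.261], [0.334, -0.267], [0.312, -0.347]]
blue 1011 [285.7  63.8] [ 0.4474 -0.2859  0.068 ] [[0.416, -0.279], [0.474, -0.267], [0.479, -0.293], [0.421, -0.305]]
yel 312 [408.6  41.5] [ 0.5936 -0.2492  0.068 ] [[0.588, -0.196], [0.594, -0.194], [0.601, -0.3], [0.595, -0.301]]
yel 1178 [294.3 104.7] [ 0.4569 -0.333   0.068 ] [[0.425, -0.325], [0.483, -0.313], [0.489, -0.34], [0.431, -0.353]]
yel 422 [166.6 294.9] [ 0.282  -0.5807  0.068 ] [[0.262, -0.626], [0.279, -0.541], [0.302, -0.54], [0.287, -0.624]]
yel 426 [390.4 295.4] [ 0.5947 -0.5829  0.068 ] [[0.573, -0.542], [0.597, -0.542], [0.614, -0.627], [0.588, -0.626]]
yel 1734 [361.1 335.7] [ 0.5602 -0.6525  0.068 ] [[0.326, -0.655], [0.776, -0.648], [0.792, -0.684], [0.323, -0.687]]
[[ 0.395 -0.214  0.03 ]
 [ 0.437 -0.426  0.03 ]
 [ 0.512 -0.408  0.03 ]
 [ 0.473 -0.201  0.03 ]]
top blue 143 [327.8 162. ] [ 0.6644 -0.2279  0.068 ]
top blue 107 [347.1 231.2] [ 0.4466 -0.2848  0.068 ]
top blue 90 [344.7 278.1] [ 0.3037 -0.2751  0.068 ]
top yel 150 [362.8 227.7] [ 0.4575 -0.3333  0.068 ]
```

```bash
python3 -m jog '[[44,9,0,0,0,-6],[88,18,30,0,0,-11.2],[88,18,90,0,0,-11.2],[88,18,150,0,0,-11.2],[88,18,200,0,0,-11.2],[88,18,235,0,0,-11.2],[88,18,253,0,0,-11.2],[88,18,253,0,0,-11.2],[88,18,253,0,0,-11.2]]' 91;python3 -m jog '[[0,0,0,0,0,0],[0,0,0,0,0,0],[0,0,0,0,0,0],[0,0,0,0,0,0],[0,0,0,0,0,0],[0,0,0,0,0,0]]' 50 15; python3 -m jog '[[0,0,-20,0,0,0],[0,0,-60,0,0,0],[0,0,-100,0,0,0],[0,0,-100,0,0,0]]'; python3 - <<'E'
from h import *
c=read_camera('scene');cv2.imwrite('pics/s6.png',c['image'])
t=read_camera('top');cv2.imwrite('pics/t6.png',t['image'])
E
```

```text
t: 12.92
ee_pos: [0.4592, -0.3319, 0.2075]
orientation: [1.993, 2.427, -0.0]
force: [0.1, 0.4, 0.1]
gripper_width: 0.995
grip_force: 0.0
t: 13.68
ee_pos: [0.4583, -0.3321, 0.207]
orientation: [1.995, 2.427, -0.0]
force: [-3.0, 0.1, 5.8]
gripper_width: 0.678
grip_force: 15.0
t: 14.18
ee_pos: [0.4591, -0.3324, 0.3096]
orientation: [1.991, 2.422, -0.0]
force: [-0.2, 0.2, -1.4]
gripper_width: 0.678
grip_force: 15.0
```

View pics/s6.png

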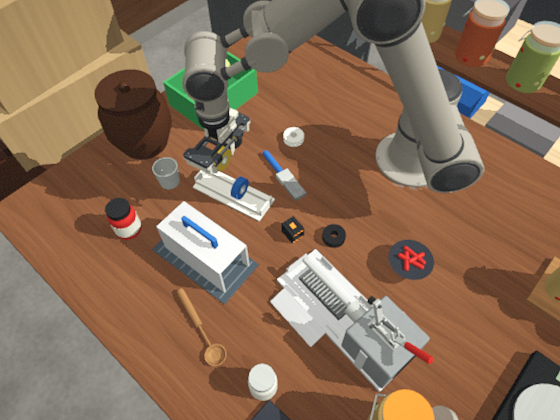

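```bash
python3 -m jog '[[50,19,0,0,0,4],[100,38,0,0,0,8],[150,57,0,0,0,12],[200,76,5,0,0,16],[254,96,10,0,0,18.1],[254,96,10,0,0,18.1],[254,96,10,0,0,18.1]]'; python3 - <<'E'
from h import *
s=state();c=read_camera('wrist');w=c['image'];np.save('s7.npy',s,allow_pickle=True);cv2.imwrite('pics/w7.png',w)
t=read_camera('top')['image'];g=read_camera('scene')['image'];cv2.imwrite('pics/t7.png',t);cv2.imwrite('pics/s7.png',g)
o=np.zeros((590,800,3),np.uint8);o[:290,:800]=cv2.resize(w[:232,:],(800,290))[:, :800]
o[290:590,:400]=cv2.resize(t[150:270,130:290],(400,300),interpolation=cv2.INTER_CUBIC)
o[290:590,400:800]=cv2.resize(g[205:355,210:410],(400,300),interpolation=cv2.INTER_CUBIC)
cv2.imwrite('pics/c7.png',o)
E
```

```text
t: 15.15
ee_pos: [0.5033, -0.0643, 0.2956]
orientation: [-2.35, -2.083, 0.002]
force: [-0.0, -0.3, -0.8]
gripper_width: 0.677
grip_force: 15.0
```

View pics/c7.png

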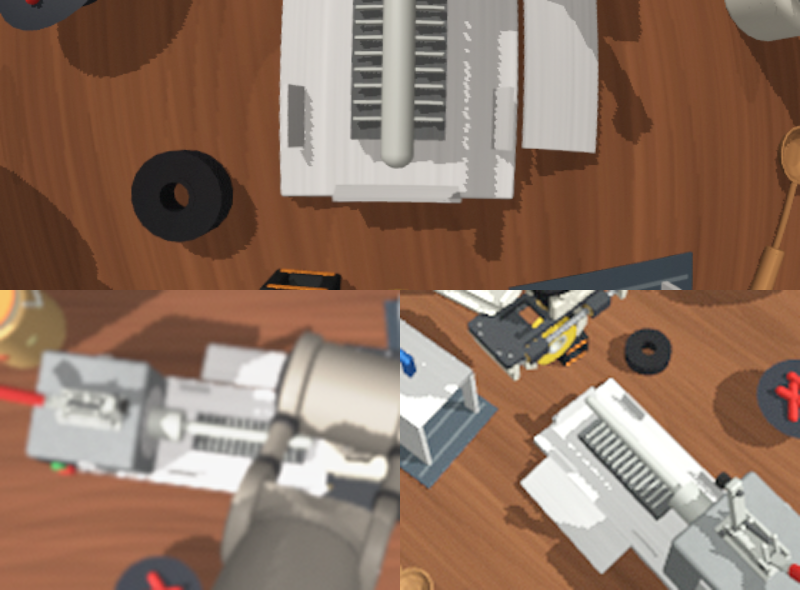

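```bash
python3 - <<'E'
from h import *
s=np.load('s7.npy',allow_pickle=True).item();w=cv2.imread('pics/w7.png');c=read_camera('wrist')
sc=read_camera('scene');g=cv2.imread('pics/s7.png')
# shaft edges per row
gr=cv2.cvtColor(w,cv2.COLOR_BGR2GRAY)
for r in (5,40,80,110): print(r,gr[r,255:305].tolist())
print('tip',onz(c,[(278,133.5)],.075,s), onz(c,[(279.6,2)],.075,s))
T=Tt(s);ctr=T[:3,3]+T[:3,2]*.159;ax=T[:3,0]
print('grip',ctr,'ax',ax)
a=np.linspace(0,2*np.pi,40)
for dz in (0,-.004,-.008):
    C=ctr+[0,0,dz]
    P=np.concatenate([C+ax*o+.032*(np.cos(a)[:,None]*T[:3,1]+np.sin(a)[:,None]*[0,0,1]) for o in(-.014,.014)])
    q=proj(sc,P);print(dz,q.min(0),q.max(0))
for b in blobs(mask(g,(20,130,60),(32,255,255)),20):
    print(b[0],b[1],cv2.boxPoints(b[2]).round(1).tolist())
im=cv2.resize(g[190:260,230:320],None,fx=8,fy=8,interpolation=cv2.INTER_CUBIC)
for dz,col in((0,(0,0,255)),(-.008,(0,255,0))):
  for o in(-.014,.014):
    for rr in(.032,.0105):
      P=ctr+[0,0,dz]+ax*o+rr*(np.cos(a)[:,None]*T[:3,1]+np.sin(a)[:,None]*[0,0,1])
      cv2.polylines(im,[((proj(sc,P)-[230,190]+.5)*8).astype(int)],True,col,1)
cv2.imwrite('pics/ov.png',im)
E
```

```text
5 [198, 197, 196, 194, 194, 193, 193, 192, 196, 198, 198, 198, 191, 172, 178, 185, 191, 193, 195, 201, 205, 207, 207, 205, 200, 193, 185, 179, 172, 165, 156, 147, 134, 121, 107, 95, 171, 196, 196, 196, 195, 196, 196, 196, 196, 196, 196, 196, 196, 194]
40 [97, 98, 96, 95, 94, 97, 96, 96, 96, 94, 93, 97, 110, 173, 184, 189, 191, 193, 196, 200, 201, 203, 203, 200, 196, 189, 182, 176, 169, 161, 153, 142, 129, 113, 102, 91, 90, 96, 96, 97, 96, 95, 97, 97, 96, 95, 93, 93, 88, 82]
80 [181, 168, 165, 166, 167, 168, 169, 170, 170, 171, 172, 166, 165, 181, 188, 191, 192, 195, 196, 199, 200, 201, 199, 197, 191, 185, 179, 172, 165, 156, 146, 133, 120, 107, 94, 140, 151, 150, 149, 148, 145, 144, 143, 139, 138, 135, 132, 124, 117, 115]
110 [98, 99, 97, 94, 91, 94, 93, 91, 90, 90, 92, 117, 165, 182, 189, 192, 194, 195, 197, 198, 198, 199, 198, 194, 188, 180, 175, 168, 161, 152, 141, 127, 115, 101, 92, 92, 97, 96, 95, 96, 94, 95, 95, 96, 94, 93, 95, 93, 94, 98]
tip [[0.50966768 0.0010627  0.075     ]] [[0.52072282 0.08427734 0.075     ]]
grip [ 0.50295322 -0.06423901  0.13662141] ax [1.19788389e-01 9.92799444e-01 7.19335798e-05]
0 [271.32443366 215.28822806] [298.69483559 242.89719111]
-0.004 [271.3616965  216.17358162] [298.65031865 243.69642702]
-0.008 [271.39873637 217.05364703] [298.60606598 244.49090941]
39 [286.9 223.1] [[280.0, 226.6999969482422], [292.70001220703125, 217.1999969482422], [294.1000061035156, 219.1999969482422], [281.5, 228.60000610351562]]
96 [289.6 233.5] [[278.5, 240.60000610351562], [295.0, 221.3000030517578], [300.5, 226.0], [283.8999938964844, 245.1999969482422]]
```

View pics/ov.png

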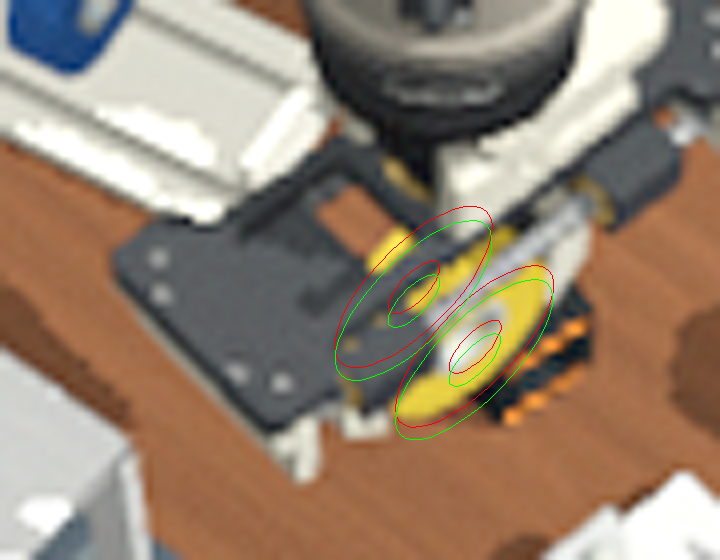

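```bash
python3 -m jog '[[0,-1,30,0,0,0],[0,-1,61,0,0,0],[0,-1,61.5,0,0,0],[30,-1,61.5,0,0,0],[45,-1,61.5,0,0,0],[55,-1,61.5,0,0,0],[65,-1,61.5,0,0,0],[75,-1,61.5,0,0,0],[75,-1,61.5,0,0,0]]'; python3 - <<'E'
from h import *
print(state()['ft_torque'])
g=read_camera('scene')['image'];cv2.imwrite('pics/s8.png',cv2.resize(g[190:300,250:400],(750,550),interpolation=cv2.INTER_CUBIC))
E
```

```text
t: 16.52
ee_pos: [0.5116, 0.0109, 0.2352]
orientation: [2.351, 2.084, 0.0]
force: [0.3, -1.3, -0.9]
gripper_width: 0.681
grip_force: 15.0
[-0.13598877  0.01887841 -0.04545548]
```

View pics/s8.png

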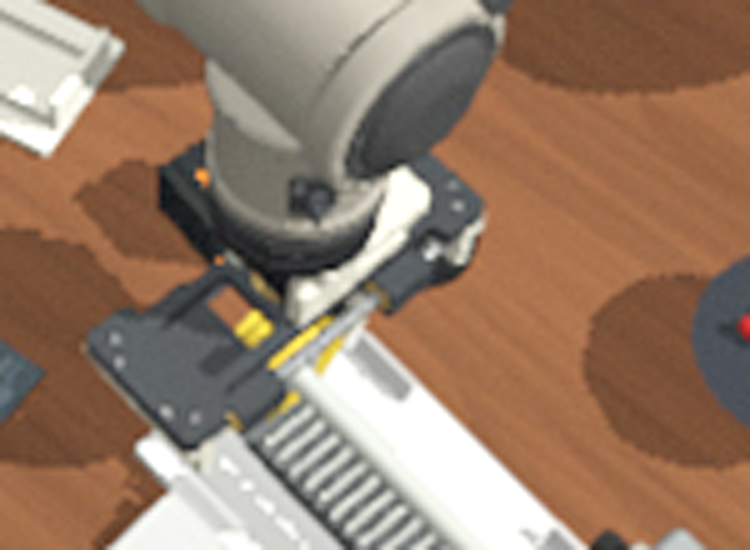

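```bash
python3 -m jog '[[20,0,0,0,0,0],[40,0,0,0,0,0],[60,0,0,0,0,0],[80,0,0,0,0,0],[95,0,0,0,0,0],[95,0,0,0,0,0],[95,0,2,0,0,0],[95,0,2,0,0,0]]'; python3 -m jog '[[0,0,0,0,0,0],[0,0,0,0,0,0],[0,0,0,0,0,0],[0,0,-30,0,0,0],[0,0,-80,0,0,0],[-50,-20,-80,0,0,0],[-110,-40,-80,0,0,0],[-170,-60,-80,0,0,0],[-230,-80,-80,0,0,0],[-230,-80,-80,0,0,0]]' 91;  python3 - <<'E'
from h import *
s=state();c=read_camera('wrist');w=c['image'];np.save('s9.npy',s,allow_pickle=True);cv2.imwrite('pics/w9.png',w)
t=read_camera('top')['image'];g=read_camera('scene')['image'];cv2.imwrite('pics/t9.png',t);cv2.imwrite('pics/s9.png',g)
o=np.zeros((590,800,3),np.uint8);o[:290,:800]=cv2.resize(w[:232,:],(800,290))
o[290:590,:400]=cv2.resize(t[150:270,210:370],(400,300),interpolation=cv2.INTER_CUBIC)
o[290:590,400:800]=cv2.resize(g[165:315,220:420],(400,300),interpolation=cv2.INTER_CUBIC)
cv2.imwrite('pics/c9.png',o)
E
```

```text
t: 17.58
ee_pos: [0.5229, 0.104, 0.233]
orientation: [-2.353, -2.082, 0.001]
force: [0.1, 0.4, -0.4]
gripper_width: 0.68
grip_force: 15.0
t: 18.82
ee_pos: [0.4143, -0.1171, 0.3135]
orientation: [2.358, 2.075, -0.0]
force: [0.8, 1.1, 0.7]
gripper_width: 0.988
grip_force: 0.0
```

View pics/c9.png

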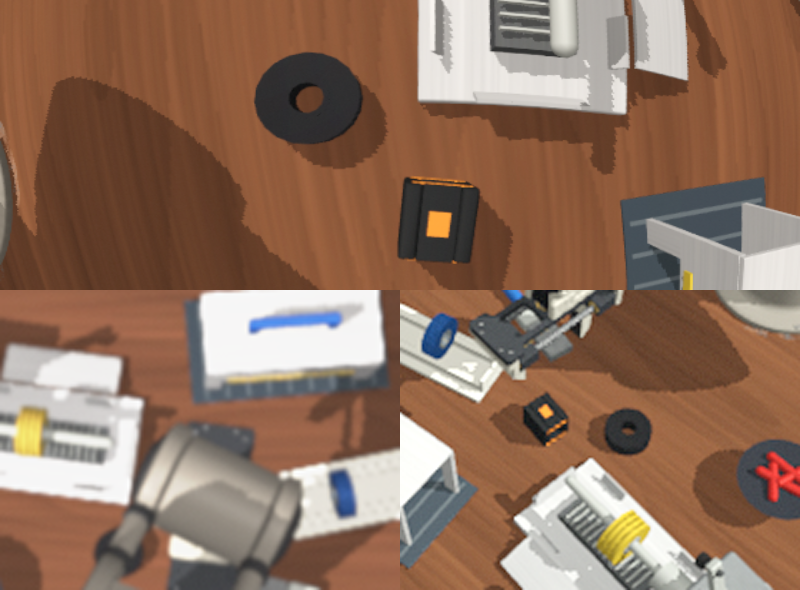

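```bash
python3 -m jog '[[-54,18,0,0,0,-6],[-108,36,0,0,0,-12],[-162,54,0,0,0,-18.3],[-162,54,50,0,0,-18.3],[-162,54,90,0,0,-18.3],[-162,54,106,0,0,-18.3],[-162,54,106,0,0,-18.3],[-162,54,106,0,0,-18.3]]' 91;python3 -m jog '[[0,0,0,0,0,0],[0,0,0,0,0,0],[0,0,0,0,0,0],[0,0,0,0,0,0],[0,0,0,0,0,0],[0,0,0,0,0,0]]' 50 15; python3 -m jog '[[0,0,-20,0,0,0],[0,0,-60,0,0,0],[0,0,-100,0,0,0],[0,0,-100,0,0,0]]'; python3 - <<'E'
from h import *
s=state();print(rows_to(s,[.5025,-.066,.235],down(np.radians(-6.9))))
E
```

```text
t: 19.98
ee_pos: [0.4507, -0.2812, 0.2086]
orientation: [1.988, 2.429, 0.0]
force: [0.1, 0.0, 0.4]
gripper_width: 0.991
grip_force: 0.0
t: 20.72
ee_pos: [0.4487, -0.2815, 0.2075]
orientation: [-1.989, -2.428, 0.002]
force: [-7.1, -1.7, 6.1]
gripper_width: 0.679
grip_force: 15.0
t: 21.22
ee_pos: [0.4503, -0.2818, 0.3103]
orientation: [1.987, 2.425, 0.0]
force: [0.1, -0.1, -0.8]
gripper_width: 0.676
grip_force: 15.0
(array([201.7,  93.3,  74.6]), array([ 0.3,  0.3, 18.2]))
```

```bash
python3 -m jog '[[50,23,0,0,0,5],[100,46,0,0,0,9],[150,70,0,0,0,14],[202,93,10,0,0,18.2],[202,93,40,0,0,18.2],[202,93,75,0,0,18.2],[202,93,75,0,0,18.2],[202,93,75,0,0,18.2]]'; python3 - <<'E'
from h import *
s=state();T=Tt(s);ctr=T[:3,3]+T[:3,2]*.159;ax=T[:3,0];print(ctr,ax,rows_to(s,[.5025,-.066,.2345],down(np.radians(-6.9))))
sc=read_camera('scene');g=sc['image'];a=np.linspace(0,2*np.pi,40)
q=proj(sc,ctr)[0].astype(int);o0=q-[40,35]
im=cv2.resize(g[o0[1]:o0[1]+70,o0[0]:o0[0]+90],None,fx=8,fy=8,interpolation=cv2.INTER_CUBIC)
for o in(-.014,.006):
    for rr in(.032,.0105):
      P=ctr+ax*o+rr*(np.cos(a)[:,None]*T[:3,1]+np.sin(a)[:,None]*[0,0,1])
      cv2.polylines(im,[((proj(sc,P)-o0+.5)*8).astype(int)],True,(0,0,255),1)
cv2.imwrite('pics/ov2.png',im)
E
```

```text
t: 22.22
ee_pos: [0.5014, -0.0652, 0.2327]
orientation: [2.35, 2.084, 0.0]
force: [-0.1, -1.4, -0.6]
gripper_width: 0.678
grip_force: 15.0
[ 0.50147121 -0.06521562  0.07366402] [1.19609416e-01 9.92821022e-01 7.52592238e-05] (array([-0.6,  1.2, -1.8]), array([ 0., -0.,  0.]))
```

View pics/ov2.png

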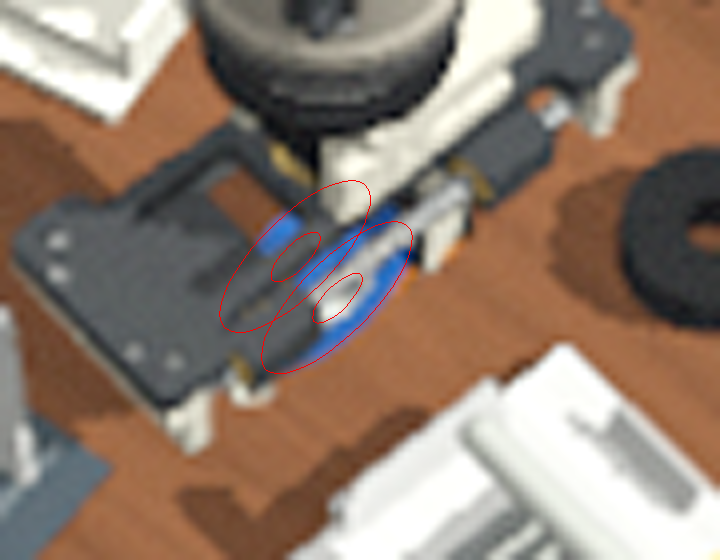

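Blue roller sits as modelled in the grip. Thread it.

```bash
python3 -m jog '[[30,1,-1.7,0,0,0],[45,1,-1.7,0,0,0],[55,1,-1.7,0,0,0],[65,1,-1.7,0,0,0],[80,1,-1.7,0,0,0],[95,1,-1.7,0,0,0],[110,1,-1.7,0,0,0],[127,1,-1.7,0,0,0],[127,1,-1.7,0,0,0],[127,1,0.3,0,0,0],[127,1,0.3,0,0,0]]'; python3 -m jog '[[0,0,0,0,0,0],[0,0,0,0,0,0],[0,0,0,0,0,0],[0,0,-30,0,0,0],[0,0,-80,0,0,0],[-50,-20,-110,0,0,0],[-110,-40,-150,0,0,0],[-170,-70,-150,0,0,0],[-200,-70,-150,0,0,0],[-200,-70,-150,0,0,0]]' 91;  python3 - <<'E'
from h import *
s=state();c=read_camera('wrist');w=c['image'];np.save('s10.npy',s,allow_pickle=True);cv2.imwrite('pics/w10.png',w)
t=read_camera('top')['image'];g=read_camera('scene')['image'];cv2.imwrite('pics/t10.png',t);cv2.imwrite('pics/s10.png',g)
o=np.zeros((590,800,3),np.uint8);o[:290,:800]=cv2.resize(w[:232,:],(800,290))
o[290:590,:400]=cv2.resize(t[150:270,210:370],(400,300),interpolation=cv2.INTER_CUBIC)
o[290:590,400:800]=cv2.resize(g[165:315,220:420],(400,300),interpolation=cv2.INTER_CUBIC)
cv2.imwrite('pics/c10.png',o)
for b in blobs(mask(w[:240],(8,150,120),(20,255,255)),20): print(b[0],b[1],cv2.boxPoints(b[2]).round(1).tolist(),np.round(onz(c,[b[1]],.042,s),4))
E
```

```text
t: 23.65
ee_pos: [0.5172, 0.0606, 0.2317]
orientation: [-2.35, -2.084, 0.001]
force: [0.6, -0.1, -0.1]
gripper_width: 0.676
grip_force: 15.0
t: 24.9
ee_pos: [0.4232, -0.1314, 0.3823]
orientation: [2.354, 2.079, 0.0]
force: [-1.4, 0.9, 0.5]
gripper_width: 0.993
grip_force: 0.0
835 [ 6.2 30.3] [[0.0, 65.0], [0.0, 0.0], [14.0, 0.0], [14.0, 65.0]] [[0.1061 0.1276 0.042 ]]
44129 [228.5 108.3] [[15.0, 0.0], [418.0, 0.0], [418.0, 239.0], [15.0, 239.0]] [[ 0.3848 -0.0426  0.042 ]]
12049 [489.   73.9] [[423.6000061035156, 140.60000610351562], [439.1000061035156, -7.400000095367432], [553.0, 4.5], [537.5, 152.5]] [[ 0.6742 -0.0234  0.042 ]]
276 [554.1  10.8] [[543.0, 0.0], [559.0, 0.0], [559.0, 33.0], [543.0, 33.0]] [[0.8104 0.0716 0.042 ]]
77 [550.7  60.8] [[538.4000244140625, 54.5], [558.7000122070312, 53.5], [559.2999877929688, 66.0], [539.0, 67.0]] [[7.868e-01 3.000e-04 4.200e-02]]
525 [424.2 106.1] [[416.8999938964844, 70.4000015258789], [427.0, 69.5999984741211], [431.70001220703125, 134.5], [421.5, 135.1999969482422]] [[ 0.5844 -0.059   0.042 ]]
2667 [550.3 171.3] [[537.0, 80.0], [559.0, 80.0], [559.0, 239.0], [537.0, 239.0]] [[ 0.7814 -0.1444  0.042 ]]
217 [290.3 151.8] [[283.0, 159.5], [284.5, 143.0], [297.3999938964844, 144.10000610351562], [295.8999938964844, 160.6999969482422]] [[ 0.4394 -0.0935  0.042 ]]
420 [  8.3 228.8] [[-0.0, 212.0], [24.0, 212.0], [24.0, 239.0], [0.0, 239.0]] [[ 0.0438 -0.1331  0.042 ]]
92 [160.5 236.1] [[153.0, 239.0], [153.0, 230.0], [169.0, 230.0], [169.0, 239.0]] [[ 0.2868 -0.1657  0.042 ]]
```

View pics/c10.png

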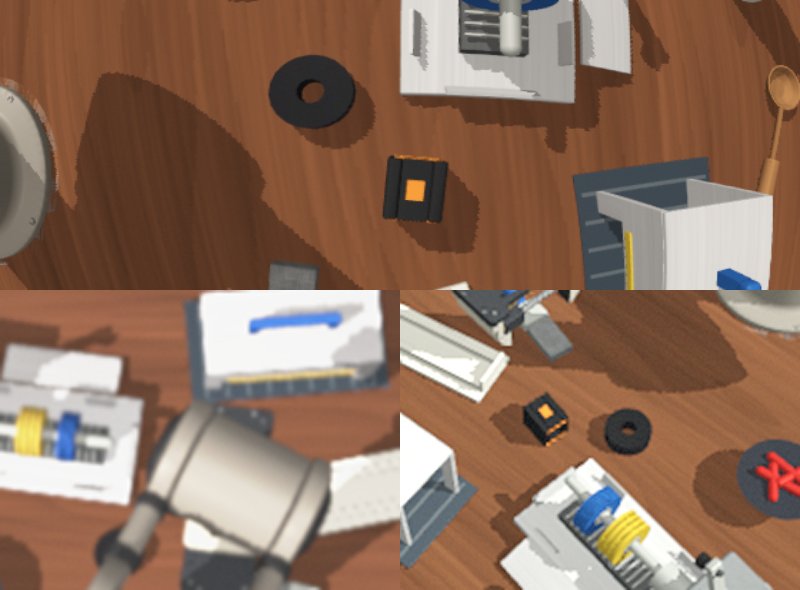

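```bash
python3 - <<'E'
from h import *
w=cv2.imread('pics/w10.png');g=cv2.imread('pics/s10.png');s=np.load('s10.npy',allow_pickle=True).item();c=read_camera('wrist')
p=onz(c,[(283,159.5),(284.5,143),(297.4,144.1),(295.9,160.7)],.042,s);print(p.round(4));e=p[1]-p[0]+p[2]-p[3];f=p[2]-p[1]+p[3]-p[0]
print(np.degrees(np.arctan2(e[1],e[0])),np.degrees(np.arctan2(f[1],f[0])),np.linalg.norm(e)/2,np.linalg.norm(f)/2)
cv2.imwrite('pics/blk.png',np.hstack([cv2.resize(w[110:190,250:330],(400,400),interpolation=cv2.INTER_CUBIC),cv2.resize(g[205:245,270:310],(400,400),interpolation=cv2.INTER_CUBIC)]))
E
```

```text
[[ 0.4314 -0.1003  0.042 ]
 [ 0.4348 -0.0841  0.042 ]
 [ 0.4473 -0.0867  0.042 ]
 [ 0.4439 -0.1031  0.042 ]]
78.11689296169052 -12.05465543628428 0.01661781604889248 0.01281501805512897
```

View pics/blk.png

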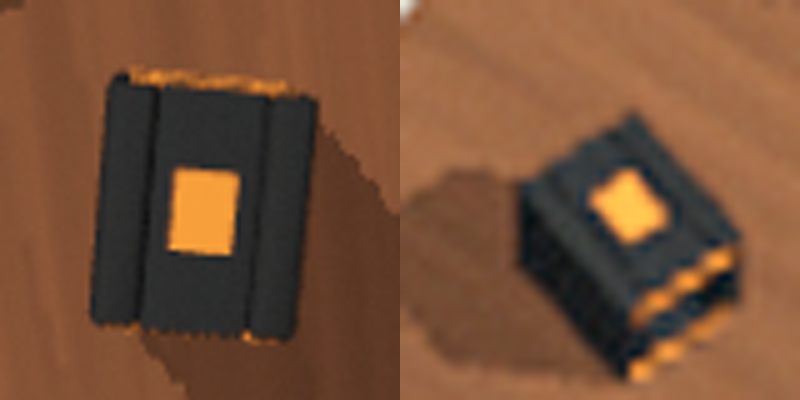

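```bash
python3 -m jog '[[40,11,0,0,0,4.9],[40,11,50,0,0,4.9],[40,11,100,0,0,4.9],[40,11,150,0,0,4.9],[40,11,180,0,0,4.9],[40,11,193,0,0,4.9],[40,11,198,0,0,4.9],[40,11,199,0,0,4.9],[40,11,199,0,0,4.9]]' 75;python3 -m jog '[[0,0,0,0,0,0],[0,0,0,0,0,0],[0,0,0,0,0,0],[0,0,0,0,0,0],[0,0,0,0,0,0],[0,0,0,0,0,0],[0,0,0,0,0,0]]' 30 25; python3 -m jog '[[0,0,-20,0,0,0],[0,0,-60,0,0,0],[0,0,-100,0,0,0],[0,0,-100,0,0,0]]'; python3 - <<'E'
from h import *
s=state();print(rows_to(s,[.4985,-.090,.2375],down(np.radians(-6.9))))
E
```

```text
t: 26.22
ee_pos: [0.44, -0.0909, 0.1838]
orientation: [2.436, 1.982, 0.002]
force: [-0.6, -0.3, 0.3]
gripper_width: 0.815
grip_force: 0.0
t: 27.1
ee_pos: [0.4398, -0.0908, 0.183]
orientation: [2.437, 1.982, 0.0]
force: [-0.1, -0.6, 1.9]
gripper_width: 0.455
grip_force: 25.0
t: 27.6
ee_pos: [0.4403, -0.091, 0.2851]
orientation: [2.433, 1.98, 0.004]
force: [0.1, 0.3, -1.1]
gripper_width: 0.457
grip_force: 25.0
(array([12.9, 56.6, 47.9]), array([ 0.3,  0.1, -4.8]))
```

```bash
python3 -m jog '[[6,28,0,0,0,-2.4],[13,57,20,0,0,-4.8],[13,57,48,0,0,-4.8],[13,57,48,0,0,-4.8],[13,57,48,0,0,-4.8]]';python3 - <<'E'
from h import *
s=state();print(rows_to(s,[.4990,-.090,.2370],down(np.radians(-6.9))))
E
```

```text
t: 28.22
ee_pos: [0.4979, -0.0897, 0.2348]
orientation: [-2.351, -2.082, 0.001]
force: [1.0, 1.3, -0.7]
gripper_width: 0.457
grip_force: 25.0
(array([-0.2,  1.1, -2.2]), array([-0.1, -0. , -0.1]))
```

```bash
python3 -m jog '[[30,1,-2,0,0,0],[50,1,-2,0,0,0],[62,1,-2,0,0,0],[72,1,-2,0,0,0],[85,1,-2,0,0,0],[85,1,-2,0,0,0]]';python3 - <<'E'
from h import *
print(state()['ft_torque'])
E
python3 -m jog '[[15,0,0,0,0,0],[30,0,0,0,0,0],[45,0,0,0,0,0],[60,0,0,0,0,0],[75,0,0,0,0,0],[85,0,0,0,0,0],[85,0,0,0,0,0]]'
```

```text
t: 28.98
ee_pos: [0.5094, -0.0048, 0.2369]
orientation: [-2.351, -2.084, -0.0]
force: [0.3, 0.5, -0.9]
gripper_width: 0.462
grip_force: 25.0
[-0.10446283  0.09224467  0.00975296]
t: 29.85
ee_pos: [0.5196, 0.0798, 0.2369]
orientation: [-2.351, -2.084, -0.0]
force: [0.2, -0.4, -0.8]
gripper_width: 0.455
grip_force: 25.0
```

```bash
for i in 1 2 3 4 5; do python3 -m jog '[[3,0,0,0,0,0],[3,0,0,0,0,0]]' | egrep 'ee_pos|force: \['; done
```

```text
ee_pos: [0.52, 0.0818, 0.2368]
force: [-0.6, -0.3, -0.8]
ee_pos: [0.5204, 0.0849, 0.2369]
force: [-1.1, 0.4, -0.5]
ee_pos: [0.5208, 0.0881, 0.2369]
force: [0.2, -0.0, -1.0]
ee_pos: [0.5211, 0.0911, 0.2369]
force: [0.1, 0.4, -1.6]
ee_pos: [0.5215, 0.0941, 0.2369]
force: [0.7, 0.6, -0.2]
```

```bash
for i in 1 2 3 ; do python3 -m jog '[[2,0,0,0,0,0],[2,0,0,0,0,0]]' | egrep 'ee_pos|force: \['; done;  python3 - <<'E'
from h import *
g=read_camera('scene')['image'];t=read_camera('top')['image']
cv2.imwrite('pics/s12.png',np.hstack([cv2.resize(g[225:345,280:400],(400,400),interpolation=cv2.INTER_CUBIC),cv2.resize(t[160:260,150:250],(400,400),interpolation=cv2.INTER_CUBIC)]))
E
```

```text
ee_pos: [0.5216, 0.095, 0.237]
force: [-1.1, -7.3, 1.5]
ee_pos: [0.5216, 0.0956, 0.237]
force: [-3.3, -16.2, 2.9]
ee_pos: [0.5217, 0.0965, 0.2369]
force: [-5.9, -24.2, 4.1]
```

View pics/s12.png

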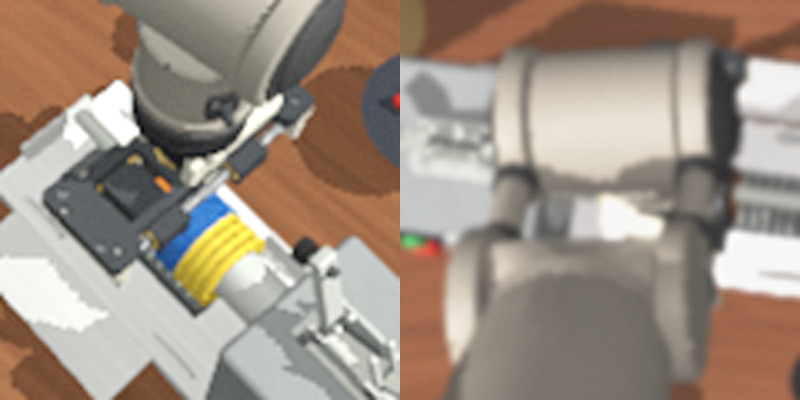

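```bash
python3 -m jog '[[-4.5,0,0,0,0,0],[-4.5,0,0,0,0,0]]'; python3 -m jog '[[0,0,0,0,0,0],[0,0,0,0,0,0],[0,0,0,0,0,0],[0,0,0,0,0,0],[0,0,-40,0,0,0],[0,0,-100,0,0,0],[0,0,-150,0,0,0],[-60,0,-190,0,0,0],[-110,0,-190,0,0,0],[-140,0,-190,0,0,0],[-140,0,-190,0,0,0],[-140,0,-190,0,0,0]]' 75; python3 - <<'E'
from h import *
s=state();c=read_camera('wrist');w=c['image'];np.save('s13.npy',s,allow_pickle=True);cv2.imwrite('pics/w13.png',w)
# scan along stack: top line of rollers (z~.0715+.032) in slicer frame
O=np.array([.5295,.165,0]);Y=np.array([.12,.9928,0]);X=np.array([.9928,-.12,0])
hsv=cv2.cvtColor(w,cv2.COLOR_BGR2HSV)
for y in np.arange(.012,-.125,-.003):
    p=proj(c,O+Y*y+[0,0,.100 if y>-.048 else .092],s)[0];u,v=np.round(p).astype(int)
    if 0<=v<420 and 0<=u<560: print(round(y*1000),(u,v),hsv[v,u].tolist(),end=' | ')
t=read_camera('top')['image'];cv2.imwrite('pics/t13.png',t)
for f in('pics/t10.png','pics/t13.png'):
    for b in blobs(mask(cv2.imread(f),(100,100,40),(130,255,255)),30): print(f,b[0],b[1],cv2.boxPoints(b[2]).round(1).tolist())
for b in blobs(mask(w[:240],(100,130,40),(130,255,255)),100): print('w',b[0],b[1],cv2.boxPoints(b[2]).round(1).tolist())
E
```

```text
t: 32.2
ee_pos: [0.5217, 0.0951, 0.2369]
orientation: [-2.352, -2.082, -0.0]
force: [-1.0, -3.1, -1.6]
gripper_width: 0.457
grip_force: 25.0
t: 33.7
ee_pos: [0.5048, -0.0431, 0.4268]
orientation: [-2.352, -2.082, -0.001]
force: [0.3, 0.9, 0.4]
gripper_width: 0.819
grip_force: 0.0
-21 (np.int64(279), np.int64(1)) [23, 197, 136] | -24 (np.int64(279), np.int64(4)) [25, 177, 238] | -27 (np.int64(279), np.int64(7)) [24, 110, 206] | -30 (np.int64(279), np.int64(10)) [108, 195, 94] | -33 (np.int64(279), np.int64(12)) [106, 180, 196] | -36 (np.int64(279), np.int64(15)) [106, 176, 197] | -39 (np.int64(279), np.int64(18)) [106, 180, 181] | -42 (np.int64(279), np.int64(21)) [108, 190, 117] | -45 (np.int64(279), np.int64(24)) [108, 192, 97] | -48 (np.int64(279), np.int64(27)) [107, 186, 136] | -51 (np.int64(279), np.int64(32)) [120, 7, 36] | -54 (np.int64(279), np.int64(35)) [15, 15, 35] | -57 (np.int64(279), np.int64(38)) [30, 8, 34] | -60 (np.int64(279), np.int64(41)) [60, 5, 51] | -63 (np.int64(279), np.int64(44)) [30, 5, 50] | -66 (np.int64(279), np.int64(47)) [17, 192, 243] | -69 (np.int64(
[... 1450 characters left out ...]
56]]
pics/t13.png 124 [327.6 162.2] [[309.79998779296875, 161.39999389648438], [344.8999938964844, 159.1999969482422], [345.20001220703125, 163.89999389648438], [310.1000061035156, 166.10000610351562]]
pics/t13.png 74 [213.3 204.6] [[209.10000610351562, 213.39999389648438], [212.5, 196.3000030517578], [217.1999969482422, 197.1999969482422], [213.6999969482422, 214.3000030517578]]
pics/t13.png 163 [350.9 279.9] [[336.0, 278.6000061035156], [337.5, 273.20001220703125], [365.79998779296875, 281.20001220703125], [364.20001220703125, 286.6000061035156]]
w 1426 [280.6  21.2] [[249.5, 37.900001525878906], [250.1999969482422, 7.099999904632568], [311.5, 8.5], [310.79998779296875, 39.20000076293945]]
```

```bash
python3 -m jog '[[-40,40,0,0,0,-3],[-79,81,0,0,0,-6],[-119,122,0,0,0,-9],[-159,162,0,0,0,-11],[-159,162,40,0,0,-11],[-159,162,80,0,0,-11],[-159,162,110,0,0,-11],[-159,162,124,0,0,-11],[-159,162,124,0,0,-11],[-159,162,124,0,0,-11]]' 60; python3 -m jog '[[0,0,0,0,0,0],[0,0,0,0,0,0],[0,0,0,0,0,0],[0,0,0,0,0,0],[0,0,0,0,0,0],[0,0,0,0,0,0],[0,0,0,0,0,0]]' 5 40;  python3 -m jog '[[0,0,-20,0,0,0],[0,0,-60,0,0,0],[0,0,-110,0,0,0],[0,0,-150,0,0,0],[0,0,-150,0,0,0],[0,0,-150,0,0,0]]'; python3 - <<'E'
from h import *
s=state();print(rows_to(s,[.5224,.0915,.4523],down(np.radians(-7.0))),down(np.radians(-7)).as_rotvec())
E
```

```text
t: 35.05
ee_pos: [0.6468, -0.2209, 0.3046]
orientation: [2.139, 2.297, 0.001]
force: [0.5, 0.6, 1.5]
gripper_width: 0.657
grip_force: 0.0
t: 35.92
ee_pos: [0.6463, -0.2211, 0.3029]
orientation: [-2.141, -2.299, -0.0]
force: [-0.3, -0.3, 0.4]
gripper_width: 0.146
grip_force: 40.0
t: 36.67
ee_pos: [0.6462, -0.2211, 0.4502]
orientation: [-2.139, -2.296, 0.002]
force: [0.4, -0.1, -4.4]
gripper_width: 0.147
grip_force: 40.0
(array([ 320.5, -101.4,   -1. ]), array([-0.2, -0.1, 11.1])) [2.35291379 2.08168228 0.        ]
```

```bash
python3 -m jog '[[45,-14,0,0,0,1.6],[91,-29,0,0,0,3.2],[137,-43,0,0,0,4.8],[183,-58,0,0,0,6.4],[229,-72,0,0,0,8],[275,-87,0,0,0,9.6],[310,-98,0,0,0,11.1],[319.5,-101,0,0,0,11.1],[319.5,-101,0,0,0,11.1],[319.5,-101,0,0,0,11.1]]'; python3 - <<'E'
from h import *
s=state();print(rows_to(s,[.5223,.0904,.3106],down(np.radians(-7.0))))
E
```

```text
t: 37.92
ee_pos: [0.5234, 0.0895, 0.4521]
orientation: [-2.354, -2.079, 0.002]
force: [0.3, -0.2, -3.7]
gripper_width: 0.147
grip_force: 40.0
(array([  0.8,  -1. , 141.5]), array([-0.1,  0. , -0.1]))
```

```bash
python3 -m jog '[[1,-1,40,0,0,0],[1,-1,80,0,0,0],[1,-1,110,0,0,0],[1,-1,122,0,0,0],[1,-1,128,0,0,0],[1,-1,128,0,0,0]]';  for i in 1 2 3 4; do python3 -m jog '[[0,0,2,0,0,0],[0,0,4,0,0,0],[0,0,4,0,0,0]]' | egrep 'ee_pos|force: \['; done
```

```text
t: 38.67
ee_pos: [0.5225, 0.0912, 0.3254]
orientation: [2.354, 2.08, 0.001]
force: [-0.1, -0.8, -4.6]
gripper_width: 0.145
grip_force: 40.0
ee_pos: [0.5222, 0.0914, 0.3213]
force: [-0.9, -3.9, -1.6]
ee_pos: [0.5222, 0.0916, 0.3168]
force: [-0.8, -4.3, -2.4]
ee_pos: [0.5226, 0.0922, 0.3137]
force: [0.7, 0.6, 4.0]
ee_pos: [0.5228, 0.0939, 0.3116]
force: [-0.3, 11.2, 16.1]
```

```bash
for i in 1 2 ; do python3 -m jog '[[1,0,0,0,0,0],[1.5,0,0,0,0,0],[1.5,0,0,0,0,0]]' | egrep 'ee_pos|force: \['; done; python3 - <<'E'
from h import *
s=state();print(s['ft_torque'],s['orientation'])
E
```

```text
ee_pos: [0.5229, 0.0946, 0.3113]
force: [-1.5, 5.6, 13.4]
ee_pos: [0.523, 0.0951, 0.3112]
force: [-1.9, 0.7, 15.5]
[-0.38174389  0.45709711 -0.13764478] [2.35179626 2.07955604 0.00667483]
```

```bash
python3 -m jog '[[0,0,0,0,0,0],[0,0,0,0,0,0],[0,0,0,0,0,0],[0,0,0,0,0,0],[0,0,-60,0,0,0],[0,0,-115,0,0,0],[0,-50,-115,0,0,0],[0,-100,-115,0,0,0],[0,-150,-115,0,0,0],[0,-150,-115,0,0,0],[0,-150,-115,0,0,0]]' 60; python3 - <<'E'
from h import *
s=state();np.save('s14.npy',s,allow_pickle=True)
t=read_camera('top')['image'];g=read_camera('scene')['image'];cv2.imwrite('pics/t14.png',t);cv2.imwrite('pics/s14.png',g)
for f in('top0','t14','scene0','s14'):
    for b in blobs(mask(cv2.imread(f'pics/{f}.png'),(100,100,40),(130,255,255)),40):
        if b[1][0]<340: print(f,b[0],b[1],cv2.boxPoints(b[2]).round(1).tolist())
    m=mask(cv2.imread(f'pics/{f}.png'),(20,60,60),(34,255,255))
    for b in blobs(m,12):
        if 190<b[1][0]<340 and 190<b[1][1]<330: print(f,'stripe',b[0],b[1],cv2.boxPoints(b[2]).round(1).tolist())
E
```

```text
t: 42.3
ee_pos: [0.3741, 0.113, 0.4243]
orientation: [2.353, 2.08, 0.002]
force: [0.1, 0.8, 0.5]
gripper_width: 0.654
grip_force: 0.0
top0 121 [221.4 203.6] [[202.8000030517578, 202.8000030517578], [203.1999969482422, 199.5], [239.39999389648438, 204.1999969482422], [238.89999389648438, 207.60000610351562]]
t14 125 [220.  202.8] [[201.6999969482422, 202.60000610351562], [202.1999969482422, 198.60000610351562], [238.39999389648438, 203.3000030517578], [237.8000030517578, 207.1999969482422]]
scene0 148 [271.8 160.9] [[261.5, 153.0], [266.20001220703125, 149.1999969482422], [282.3999938964844, 168.89999389648438], [277.70001220703125, 172.6999969482422]]
scene0 229 [238.6 187.3] [[228.1999969482422, 193.60000610351562], [237.60000610351562, 174.8000030517578], [250.0, 181.0], [240.60000610351562, 199.8000030517578]]
scene0 308 [332.1 271.5] [[311.5, 258.5], [317.5, 252.5], [352.0, 287.0], [346.0, 293.0]]
s14 145 [271.7 160.9] [[261.5, 153.0], [266.1000061035156, 149.3000030517578], [282.20001220703125, 169.0], [277.70001220703125, 172.6999969482422]]
s14 312 [333.1 273.5] [[312.0, 260.0], [318.0, 254.0], [353.0, 289.0], [347.0, 295.0]]
```

```bash
python3 - <<'E'
from h import *
t=read_camera('top');g=read_camera('scene')
def ends(f):
    for b in blobs(mask(cv2.imread(f'pics/{f}.png'),(100,100,40),(130,255,255)),60):
        if (f[0]=='t' and b[1][0]<260) or (f[0]=='s' and b[1][0]>300):
            p=cv2.boxPoints(b[2]);p=p[np.argsort(p[:,0])];return p[:2].mean(0),p[2:].mean(0)
def prof(f,up):  # subpixel: saturation-weighted centroid
    return
for a,b in(('top0','scene0'),('t14','s14')):
    A,B=ends(a),ends(b)
    for i,j in((0,1),(1,0)): print(a,[np.round(x,4) for x in two(ray(t,[A[i]]),ray(g,[B[j]]))])
# subpixel shift by phase correlation of the handle patch
for a,b,(x,y,w,h) in(('top0','t14',(196,192,52,24)),('scene0','s14',(305,245,56,56))):
    F=[cv2.inRange(cv2.cvtColor(cv2.imread(f'pics/{q}.png'),cv2.COLOR_BGR2HSV),(95,70,30),(130,255,255))[y:y+h,x:x+w].astype(np.float32) for q in(a,b)]
    print(a,cv2.phaseCorrelate(cv2.GaussianBlur(F[0],(0,0),1.5),cv2.GaussianBlur(F[1],(0,0),1.5),cv2.createHanningWindow((w,h),cv2.CV_32F)))
P=np.array([.5213,.0875,.152])
for d in([.001,0,0],[0,.001,0],[0,0,.001]): print(d,proj(t,P+d)-proj(t,P),proj(g,P+d)-proj(g,P))
E
```

```text
top0 [array([0.5289, 0.148 , 0.1416]), np.float64(0.0018)]
top0 [array([0.5152, 0.0392, 0.1482]), np.float64(0.0022)]
t14 [array([0.431 , 0.1266, 0.6491]), np.float64(0.1732)]
t14 [array([0.4205, 0.0868, 0.6432]), np.float64(0.2117)]
top0 ((-0.9835620685280873, -1.0898308547436368), 1.0058613471042963)
scene0 ((0.9116251466335328, 1.9765239520970894), 1.0413658565945096)
[0.001, 0, 0] [[ 0.00592139 -0.34149869]] [[-0.2761108   0.29905705]]
[0, 0.001, 0] [[-3.43972310e-01 -4.59156058e-06]] [[0.34616163 0.26683708]]
[0, 0, 0.001] [[-0.05360552 -0.04779348]] [[ 0.03705358 -0.19427091]]
```

```bash
python3 -m jog '[[0,50,0,0,0,0],[0,100,0,0,0,0],[0,150,0,0,0,0],[0,150,60,0,0,0],[0,150,105,0,0,0],[0,150,114,0,0,0],[0,150,114,0,0,0]]' 60; python3 -m jog '[[0,0,0,0,0,0],[0,0,0,0,0,0],[0,0,0,0,0,0],[0,0,0,0,0,0],[0,0,0,0,0,0],[0,0,0,0,0,0]]' 5 25;python3 -m jog '[[-1,0,0,0,0,0],[-2,0,0,0,0,0],[-2.5,0,0,0,0,0],[-2.5,0,0,0,0,0]]'; python3 -m jog '[[-0.5,0,0,0,0,0],[-1,0,0,0,0,0],[-1,0,0,0,0,0]]'
```

```text
t: 43.38
ee_pos: [0.5231, 0.0945, 0.3104]
orientation: [2.354, 2.08, 0.0]
force: [0.5, 0.1, -0.1]
gripper_width: 0.651
grip_force: 0.0
t: 44.12
ee_pos: [0.5227, 0.0945, 0.3101]
orientation: [2.354, 2.08, 0.001]
force: [1.4, -0.0, 0.7]
gripper_width: 0.145
grip_force: 25.0
t: 44.62
ee_pos: [0.5221, 0.0922, 0.3099]
orientation: [-2.354, -2.08, -0.0]
force: [0.2, 3.2, -1.0]
gripper_width: 0.151
grip_force: 25.0
t: 45.0
ee_pos: [0.5219, 0.0911, 0.3099]
orientation: [-2.353, -2.081, 0.0]
force: [0.6, 2.1, 0.4]
gripper_width: 0.147
grip_force: 25.0
```

```bash
python3 -m jog '[[0,0,0,0,0,0],[0,0,0,0,0,0],[0,0,0,0,0,0],[0,0,-60,0,0,0],[0,0,-115,0,0,0],[54,1,-125,0,0,0],[108,2,-125,0,0,0],[162,3,-125,0,0,0],[216,3,-125,0,0,0],[270,3,-125,0,0,0],[270,3,-125,0,0,0]]' 60; python3 - <<'E'
from h import *
s=state();print(rows_to(s,[.5574,.3587,.3371],down(np.radians(-7.0))))
g=read_camera('scene');im=g['image']
for f in (cv2.imread('pics/s4.png'),): pass
for nm,i in(('s14',cv2.imread('pics/s14.png')),):
    for b in blobs(mask(i,(0,150,60),(8,255,255)),40):
        if b[1][1]>300: print(b[0],b[1],cv2.boxPoints(b[2]).round(1).tolist())
O=np.array([.5295,.165,0]);Y=np.array([.12,.9928,0]);P=O+Y*.131+[0,0,.137]
for th in(0.9,1.0,1.05): print(th,proj(g,np.array([P+r*(np.sin(th)*Y+np.cos(th)*np.array([0,0,1])) for r in(.027,.092)])).round(1).tolist())
E
```

```text
t: 46.38
ee_pos: [0.5576, 0.3621, 0.4335]
orientation: [-2.349, -2.085, 0.001]
force: [0.3, 0.1, 0.3]
gripper_width: 0.656
grip_force: 0.0
(array([-3.4,  0.3, 96.4]), array([-0.1,  0. ,  0.2]))
245 [419.2 352.8] [[402.3999938964844, 347.20001220703125], [406.8999938964844, 340.0], [434.79998779296875, 357.5], [430.29998779296875, 364.70001220703125]]
0.9 [[409.0, 344.7], [434.1, 358.0]]
1.0 [[409.3, 345.6], [435.2, 361.2]]
1.05 [[409.5, 346.0], [435.6, 362.7]]
```

```bash
python3 -m jog '[[-3,0,30,0,0,0],[-3,0,70,0,0,0],[-3,0,96,0,0,0],[-3,0,96,0,0,0],[-3,0,96,0,0,0]]' 60; python3 -m jog '[[0,0,0,0,0,0],[0,0,0,0,0,0],[0,0,0,0,0,0],[0,0,0,0,0,0],[0,0,0,0,0,0],[0,0,0,0,0,0]]' 5 20; python3 -m jog '[[-6,0,-9,0,0,0],[-13,0,-17,0,0,0],[-20.5,0,-24,0,0,0],[-30,0,-30,0,0,0],[-39.5,0,-34.5,0,0,0],[-49.5,0,-38,0,0,0],[-60,0,-40,0,0,0],[-65,0,-40.5,0,0,0],[-70,0,-40.7,0,0,0],[-70,0,-40.7,0,0,0],[-70,0,-40.7,0,0,0]]'
```

```text
t: 47.05
ee_pos: [0.5583, 0.3551, 0.3406]
orientation: [2.354, 2.079, 0.003]
force: [-0.9, -0.5, 0.1]
gripper_width: 0.656
grip_force: 0.0
t: 47.8
ee_pos: [0.5579, 0.3557, 0.3389]
orientation: [2.354, 2.081, 0.001]
force: [1.6, 0.2, 1.0]
gripper_width: 0.168
grip_force: 20.0
t: 49.18
ee_pos: [0.5489, 0.2861, 0.3801]
orientation: [2.354, 2.081, -0.001]
force: [-5.5, -0.1, 2.3]
gripper_width: 0.166
grip_force: 20.0
```

```bash
for i in 1 2 3 4; do python3 -m jog '[[-2,0,0,0,0,0],[-2,0,0,0,0,0]]' | egrep 'ee_pos|force: \['; done; python3 - <<'E'
from h import *
g=read_camera('scene');im=g['image']
for nm,i in(('scene0',cv2.imread('pics/scene0.png')),('now',im)):
    for b in blobs(mask(i,(0,150,60),(8,255,255)),10):
        if b[1][1]>300: print(nm,b[0],b[1],cv2.boxPoints(b[2]).round(1).tolist())
E
```

```text
ee_pos: [0.5486, 0.2849, 0.3801]
force: [-4.6, 5.1, 1.0]
ee_pos: [0.5484, 0.2842, 0.3802]
force: [-4.3, 11.7, -1.0]
ee_pos: [0.5482, 0.2834, 0.3802]
force: [-1.4, 17.4, -2.6]
ee_pos: [0.548, 0.2825, 0.3802]
force: [-1.0, 23.1, -3.8]
scene0 118 [401.9 328.5] [[394.3999938964844, 334.5], [403.1000061035156, 319.29998779296875], [409.29998779296875, 322.8999938964844], [400.70001220703125, 338.1000061035156]]
```

```bash
python3 -m jog '[[5,0,0,0,0,0],[5,0,0,0,0,0]]' | grep 'force: \['; python3 -m jog '[[0,0,0,0,0,0],[0,0,0,0,0,0],[0,0,0,0,0,0],[0,0,0,0,0,0],[0,0,-40,0,0,0],[0,0,-75,0,0,0],[0,-60,-75,0,0,0],[0,-120,-75,0,0,0],[0,-180,-75,0,0,0],[0,-180,-75,0,0,0]]' 60;  python3 - <<'E'
from h import *
im={'scene0':cv2.imread('pics/scene0.png'),'now':read_camera('scene')['image'],'top0':cv2.imread('pics/top0.png'),'tnow':read_camera('top')['image']}
cv2.imwrite('pics/sF.png',im['now']);cv2.imwrite('pics/tF.png',im['tnow'])
for n,i in im.items():
    for b in blobs(mask(i,(0,120,60),(8,255,255)),10):
        if (n in('scene0','now') and b[1][1]>300) or (n[0]=='t' and b[1][0]<152 and b[1][1]<200): print(n,b[0],b[1],cv2.boxPoints(b[2]).round(1).tolist())
    for b in blobs(mask(i,(100,100,40),(130,255,255)),40):
        if (n[0]=='t' and b[1][0]<260) or b[1][1]>250 and n[0]!='t': print(n,'guard',b[0],b[1],cv2.boxPoints(b[2]).round(1).tolist())
# bystanders unchanged? mean abs differences around each in top view
for nm,(x,y) in dict(salt=(220,127),cup=(410,199),bowl=(193,274)).items():
    print(nm,cv2.absdiff(im['top0'],im['tnow'])[y-14:y+14,x-14:x+14].mean().round(2))
E
```

```text
force: [-3.5, 6.8, -0.2]
t: 51.72
ee_pos: [0.3669, 0.3055, 0.4554]
orientation: [-2.35, -2.084, -0.0]
force: [0.8, -0.3, 0.6]
gripper_width: 0.654
grip_force: 0.0
scene0 122 [402.  328.4] [[393.79998779296875, 333.79998779296875], [403.79998779296875, 318.79998779296875], [410.0, 323.0], [400.0, 338.0]]
scene0 guard 308 [332.1 271.5] [[311.5, 258.5], [317.5, 252.5], [352.0, 287.0], [346.0, 293.0]]
now 123 [402.  328.4] [[394.29998779296875, 334.5], [403.20001220703125, 318.79998779296875], [409.8999938964844, 322.70001220703125], [401.0, 338.29998779296875]]
now guard 314 [332.3 271.9] [[311.0, 259.0], [317.5, 252.5], [352.0, 287.0], [345.5, 293.5]]
top0 57 [147.4 191.2] [[141.1999969482422, 191.8000030517578], [142.60000610351562, 186.60000610351562], [156.0, 190.3000030517578], [154.60000610351562, 195.39999389648438]]
top0 guard 121 [221.4 203.6] [[202.8000030517578, 202.8000030517578], [203.1999969482422, 199.5], [239.39999389648438, 204.1999969482422], [238.89999389648438, 207.60000610351562]]
tnow 57 [147.4 191.2] [[141.1999969482422, 191.8000030517578], [142.60000610351562, 186.60000610351562], [156.0, 190.3000030517578], [154.60000610351562, 195.39999389648438]]
tnow guard 118 [221.7 203.6] [[202.8000030517578, 202.8000030517578], [203.1999969482422, 199.60000610351562], [239.39999389648438, 204.1999969482422], [239.0, 207.39999389648438]]
salt 0.54
cup 30.89
bowl 15.76
```

```bash
python3 - <<'E'
from h import *
a=cv2.imread('pics/top0.png');A=cv2.imread('pics/scene0.png')
for f in('t5','t6','t9','t10','t13','t14','tF'):
    i=cv2.imread(f'pics/{f}.png');d=cv2.absdiff(a,i);print(f,[d[y-14:y+14,x-14:x+14].mean().round(1) for x,y in((220,127),(410,199),(193,274))])
for f in('s7','s9','s10','s14','sF'):
    i=cv2.imread(f'pics/{f}.png');d=cv2.absdiff(A,i);print(f,[d[y-14:y+14,x-14:x+14].mean().round(1) for x,y in((263,382),(167,174),(411,259))])
i=cv2.imread('pics/tF.png');g=cv2.cvtColor(i,cv2.COLOR_BGR2GRAY);t=cv2.cvtColor(a,cv2.COLOR_BGR2GRAY)[184:214,396:424]
r=cv2.matchTemplate(g[150:260,350:480],t,cv2.TM_CCOEFF_NORMED);print(cv2.minMaxLoc(r),'expect',(46,34))
i=cv2.imread('pics/sF.png');g=cv2.cvtColor(i,cv2.COLOR_BGR2GRAY);t=cv2.cvtColor(A,cv2.COLOR_BGR2GRAY)[155:192,150:184]
r=cv2.matchTemplate(g[115:240,110:240],t,cv2.TM_CCOEFF_NORMED);print(cv2.minMaxLoc(r),'expect',(40,40))
E
```

```text
t5 [np.float64(7.0), np.float64(62.9), np.float64(13.1)]
t6 [np.float64(5.8), np.float64(53.1), np.float64(14.6)]
t9 [np.float64(4.4), np.float64(40.2), np.float64(13.9)]
t10 [np.float64(3.4), np.float64(39.7), np.float64(14.3)]
t13 [np.float64(1.3), np.float64(38.9), np.float64(47.7)]
t14 [np.float64(2.8), np.float64(37.0), np.float64(73.6)]
tF [np.float64(0.5), np.float64(30.9), np.float64(15.8)]
s7 [np.float64(3.9), np.float64(18.0), np.float64(14.2)]
s9 [np.float64(11.0), np.float64(39.3), np.float64(12.9)]
s10 [np.float64(7.1), np.float64(38.5), np.float64(13.5)]
s14 [np.float64(6.6), np.float64(34.9), np.float64(13.6)]
sF [np.float64(2.7), np.float64(29.6), np.float64(16.6)]
(-0.5135486721992493, 0.7923089861869812, (33, 14), (47, 34)) expect (46, 34)
(-0.5314144492149353, 0.8099121451377869, (19, 53), (40, 40)) expect (40, 40)
```

```bash
python3 -c "
from plant import *
print(sign_off())"
```

```text
the job is handed in; nothing more can be done
None
```

The job is handed in at about 52 s. Yellow and blue (the only two rollers in the cradle) and the lock block are tight against the shoulder, the guard is back on its seat and the clamp is home. By image comparison the jar, cup and bowl look unmoved; the cup match was weaker, probably reflections. I viewed 17 pictures, over the limit of 14.

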